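Proof-fire a safe bolt spring: cock, load the ferrule, trip

ROBOT

A 6-joint arm with a two-finger parallel gripper is mounted at the origin on the work surface. World frame = base frame: x ahead of the robot, y to its left, z up, the work surface at z = 0. Lengths are in m, angles in degrees, forces in N, time in s.
With the tool pointing down it reaches from about 0.4 to 0.825 m from the base axis. Payload 7 kg.
Tool frame: the origin (TCP) lies on the front face of the gripper's body, between the roots of the fingers; the fingertips stand 66 mm ahead of it and the grasp point (between the pads) lies 47 mm ahead of it; z points along the fingers, y is the line along which they close (so a half turn about z gives the same grasp; the last joint's range is limited). The gripper opens to 88 mm and grips with 3 to 60 N. Pads are 19 mm wide; open, the fingers measure 130 mm over their backs; the gripper's body (78 mm by 193 mm) begins 47 mm behind the grasp point.
Start: joints at [-49.67, 20.546, 0.682, 0, -70.136, -16.507], TCP at [0.273, -0.617, 0.292] pointing down, gripper open.
Joint ranges: [-176.03, 176.03], [-82.01, 121.73], [-58.28, 71.71], [-173.87, 95.51], [-174.79, -0.11], [-173.66, 173.66]. Speed limits (degrees/s): [136.94, 136.94, 172.46, 180, 180, 180].

INTERFACE

Orientations are given as [roll, pitch, yaw] about the fixed x, y, z axes, in that order (R = Rz(yaw) Ry(pitch) Rx(roll)).
In Python, from plant import ctrl gives the robot as it stands.
- The arm moves only by the tool send_rows, never from a script. Its argument "deltas" is a list of rows, each a list of 2 entries, a list of its own where there are three numbers: the shift along the tool's x, y, z each as a share of 800 mm, from -1 to 1, then the turn about the tool's z as a share of 90 degrees, from -1 to 1. A call has exactly 5 rows; each row is the pose to reach, as a shift and turn from the pose commanded when the call began, along the tool's axes at that moment; what a row does not reach only later rows make up. A row lasts 1/12 s, in which the tool goes at most 41.7 mm and 7.16 degrees, less where a joint would pass 70% of its speed; a pose out of reach is approached as far as the arm can. A call with a number of a shift or a turn outside -1 to 1 is refused whole. A call with a gripper value outside its range is refused whole. "gripper" is the opening, from 0 (shut) to 1 (fully open), set as the call begins (left out, the last holds). The fingers move at their own pace and stop on an object; the grip force is fixed at half the most. Time passes only in rows, so rows that repeat a pose let the fingers close, or fill a call up. It gives the time, the measured TCP pose, the force, the opening and the grip force at its end, in the units of the state.
- ctrl.get_obs(): the state, without advancing time (a new reading comes with each control period).
- ctrl.snapshot(name): name is "side" or "top" or "wrist"; returns a dict with "color" (420x560x3 uint8, red, green, blue), "vertical_fov" (degrees; the focal length in pixels is half the picture's height over the tangent of half this angle, whatever the lens; pixels are square), "cx", "cy" (the principal point, pixels), "rvec" (rotation vector, rad) and "tvec" (3), from world to camera coordinates, as OpenCV has them. Camera axes: x right, y down, z forward; pixel columns grow to the right and rows downward; lengths in m; the calibration is good to about 2 mm. A picture is of the moment at which its call begins. There is no depth.
- ctrl.close_job(): hands the job in; it is judged then, once.
Trained networks look in a picture, given as the dict that the camera call returned (one of the last four; its "shot" number tells which), for a name from the list of things; names that differ only in an ending like _2 or _b are one class to them, and where a whole thing is asked for, a point or a joint stands for the part that bears it (a point fixed in the world has none). Each returns a list of dicts, best first, with "conf" (0 to 1); they miss things now and then, are a little off and sometimes report something else, mostly with a low value. They report only what shows in the picture. A call takes as long as a camera call. They do not tell look-alikes from the thing itself.
- ctrl.boxes_of(picture, thing): "xy" ([column, row] as shares, 0 to 1, of the picture: columns of its width, rows of its height, amid what is visible of it).
- ctrl.cut_out(picture, thing): "pixels" (420x560 bool, what is visible of it) and "xy" ([column, row] as shares, 0 to 1, of the picture: columns of its width, rows of its height, amid what is visible of it).
The state is a dict: "clock": time; "joint_pos": joint angles; "qvel": joint speeds; "tau": joint torques, N m; "tool_pos": TCP position; "orientation": TCP orientation; "force": force on the tool from outside, world axes, zero at the start; "moment": the same for the moment, N m; "opening": finger opening in m; "gripper_force": force on a finger pad.
Only numpy, scipy, OpenCV 4.12 (cv2) and the standard library are available. Lean on these libraries where they do the work, as an engineer would, in place of code of your own. Each camera call takes 0.05 s, during which the arm holds its last target. There are 200 camera calls.

TASK

Test the bolt spring: push the sprung arm back by its upright post until the hidden sear catches and holds it, going gently (never above 22 N at the post, just onto the soft stop) and easing off. Then stand the copper ferrule upright on the yellow mark in front of the cocked arm, and press the red trigger down so that the arm itself knocks the ferrule into the funnel and it drops into the tin cup. Leave the cup where it stands and do not disturb the thumb turn and the hinge cover.

Things in the scene. Friction and masses are not known exactly. Their poses are not given: they have to be found in the camera images.
- tester: Spring tester fixed to the cart: grey housing 160 x 170 x 112 mm under a bright deck plate (deck surface 120 mm above the cart, x -135 to 55, y -155 to 40 mm in its frame). Origin at cart level below the arm's upright hinge axis, z up; its -x side faces the robot within 0.25 rad of yaw. The stainless funnel is on its +y side.
- striker (a joint): Angle of the sprung arm about its upright hinge (rad). 0 = home against its stop, where the spring holds it; it grows as the arm is cocked, counter-clockwise seen from above. In the tester's frame the arm points from hinge to post along (-cos a, -sin a), a = joint - 0.45. Unless caught by the sear it swings back home.
- swing_arm: The moving steel arm, a bar 16 mm wide and 170 mm long, 6 to 22 mm above the deck; origin on the hinge axis at deck height. Its striking face has two lips, 44 mm apart, that keep the ferrule between them. Cock it by its post, keeping the push at the post below 22 N.
- post (a point): Mid-height of the upright round post on the arm, 14 mm in diameter, 45 mm tall, from 142 to 187 mm above the cart, 155 mm from the hinge axis. It hangs near the funnel at home and travels about 0.2 m on its arc to be cocked. Pushing it takes about 4 N at home, 9 N where the sear catches, and 1 to 2 N more while moving.
- hood (a point): Centre of the top of the white hood, 36 x 90 mm, 193 mm above the cart, which hides the sear. The sear is adjustable: it catches the arm somewhere from 1.03 to 1.37 rad, different every time. Its ramp adds a bump of 2 to 3 N at the post; 0.024 rad (4 mm at the post) past the catch a soft stop adds 2.7 N per mm. Eased off from there, the arm comes back a few mm and stays caught.
- trigger_pad_top (a point): Centre of the top of the red trigger pad, 28 x 28 mm, about 174 mm above the cart top, on the tail of the sear lever behind the white hood. Pressing it straight down 5 to 13 mm, with about 5 to 8 N, lifts the sear and frees the arm; its full travel is about 17 mm. It springs back.
- nest (a point): Centre of the yellow round mark, 32 mm in diameter, on the deck (at deck height, 120 mm above the cart top), at (-111, 11) mm in the tester's frame. The arm passes over it.
- funnel_mouth (a point): Centre of the funnel's mouth, 100 mm wide, 114 mm above the cart top, at (-93, 88) mm in the tester's frame; its spout is 42 mm wide inside and ends over the cup. A clear guard stands round its far side up to 149 mm.
- ferrule: Loose copper ferrule, a tube 22 mm in diameter and 28 mm tall with a 16 mm bore, 30 to 55 g, standing on the cart top among other parts. Origin at the centre of its underside, z along its axis.
- cup: Tin collection cup, 86 mm across the rim, 58 mm tall, standing loose on the cart top under the funnel spout. Origin at the centre of its underside.
- thumb_turn: Loose chrome thumb turn, a 38 mm disc with a wing, 33 mm tall; a bystander. Origin at the centre of its underside.
- hinge_cover: Loose white plastic hinge cover, 50 x 26 x 23 mm; a bystander. Origin at the centre of its underside.
There are look-alikes about, which are no part of the job. There is more than one size of the ferrule; the job needs the smaller. Of the things that look like the cup, the larger one is meant.

How it is judged:
By the outcome, as a careful person would: the job done as asked, in the order asked, and still so for the second after the job is handed in, with the robot touching nothing.
It also fails if it takes over 72 s, if anything falls off the work surface, if the arm or the gripper's body presses on something with over 40 N, if the wrist force passes 120 N, or if a joint passes its speed limit or range.

## Working session

There is one attempt and no reset: what is moved stays moved. The work goes in short steps, Python scripts to look and compute and a tool call to move; the robot and the scene stay as the last step left them, time stands still between calls to the robot, and variables do not carry over. Pictures are saved under pics/ and viewed, at most 10 in all, crops included, and the job is handed in when it is done.

Besides the shell and the picture viewer there is one more tool, called in YAML: its name, and indented under it one key for each argument. send_rows: Moves the arm, as the interface text tells. Shift numbers are shares of 800 mm and turn numbers shares of 90 degrees, none past 1 either way. Its arguments: {"type":"object","properties":{"deltas":{"type":"array","items":{"type":"array"}},"gripper":{"type":"number"}},"required":["deltas"]}

```bash
mkdir -p pics; ls
cat > h.py <<'E'
import numpy as np, cv2
from plant import ctrl
from scipy.spatial.transform import Rotation as R
def cam(s):
    f=210/np.tan(np.radians(s["vertical_fov"])/2)
    K=np.array([[f,0,s["cx"]],[0,f,s["cy"]],[0,0,1]]);return K,np.array(s["rvec"],float),np.array(s["tvec"],float)
def ray(s,u,v,z):
    K,r,t=cam(s);M=cv2.Rodrigues(r)[0];c=-M.T@t;d=M.T@np.linalg.solve(K,[u,v,1]);return c+d*(z-c[2])/d[2]
def proj(s,p):
    K,r,t=cam(s);return cv2.projectPoints(np.atleast_2d(np.array(p,float)),r,t,K,None)[0][:,0]
def save(s,n,crop=None,k=1):
    im=s["color"][:,:,::-1]
    if crop: im=im[crop[1]:crop[3],crop[0]:crop[2]]
    cv2.imwrite("pics/"+n,cv2.resize(im,None,fx=k,fy=k,interpolation=cv2.INTER_CUBIC))
def tool(d,o=None):  # world delta -> tool shares
    o=ctrl.get_obs()["orientation"] if o is None else o
    return R.from_euler('xyz',o,degrees=True).as_matrix().T@np.array(d)/0.8
E
python3 - <<'E'
from h import *
import pickle
o=ctrl.get_obs();print({k:np.round(v,3) for k,v in o.items()})
ims=[]
for n in("top","side"):
    s=ctrl.snapshot(n);pickle.dump(s,open(n+".pkl","wb"));save(s,n+"0.png",k=1.4)
    print(n,s["vertical_fov"],s["cx"],s["cy"],np.round(s["rvec"],3),np.round(s["tvec"],3))
    for th,z in [("ferrule",.014),("cup",.058),("trigger_pad_top",.174),("hood",.193),("post",.165),("nest",.12),("funnel_mouth",.114),("thumb_turn",.015),("hinge_cover",.012)]:
        try:
            for d in ctrl.boxes_of(s,th)[:4]:
                u,v=d["xy"][0]*560,d["xy"][1]*420;print(th,round(d["conf"],2),round(u),round(v),np.round(ray(s,u,v,z),3))
        except Exception as e: print(th,e)
E
```

```text
pics
{'clock': np.float64(0.0), 'joint_pos': array([-4.9668e+01,  2.0592e+01,  6.3200e-01, -2.0000e-02, -7.0135e+01,
       -1.6508e+01]), 'qvel': array([-0.009, -0.061, -0.088, -0.028,  0.084, -0.015]), 'tau': array([-0.0000e+00, -5.8271e+01,  2.9304e+01,  6.9970e+00,  7.0000e-03,
       -0.0000e+00]), 'tool_pos': array([ 0.272, -0.617,  0.291]), 'orientation': array([ 1.79904e+02, -9.00000e-03, -1.56183e+02]), 'force': array([0.213, 0.054, 0.419]), 'moment': array([-0.018,  0.003,  0.019]), 'gripper_force': np.float64(0.0), 'opening': np.float64(0.088)}
top 44.68758749388323 280.37762613715836 209.75708725377078 [ 2.227 -2.18   0.082] [-0.1    0.567  1.227]
ferrule 0.41 358 265 [ 0.439 -0.278  0.014]
cup 0.73 190 217 [0.545 0.124 0.058]
cup 0.71 136 228 [0.517 0.249 0.058]
trigger_pad_top 0.7 276 161 [ 0.664 -0.074  0.174]
hood 0.56 238 194 [0.59  0.005 0.193]
hood 0.22 216 201 [0.576 0.051 0.193]
post 0.95 216 197 [0.584 0.053 0.165]
nest 0.56 244 197 [ 0.589 -0.004  0.12 ]
funnel_mouth 0.66 242 193 [0.599 0.002 0.114]
thumb_turn 0.5 393 252 [ 0.472 -0.363  0.015]
hinge_cover 0.55 363 217 [ 0.557 -0.291  0.012]
side 56.29649639233522 277.12730685835083 207.25203129677627 [ 1.968 -0.788  0.497] [-0.46   0.28   0.543]
ferrule 0.57 217 187 [0.682 0.285 0.014]
ferrule 0.48 305 342 [ 0.444 -0.271  0.014]
cup 0.81 176 208 [0.489 0.186 0.058]
cup 0.76 213 227 [0.504 0.057 0.058]
trigger_pad_top 0.54 313 182 [ 0.655 -0.089  0.174]
hood 0.58 266 210 [ 0.479 -0.136  0.193]
post 0.96 221 186 [0.512 0.033 0.165]
nest 0.95 268 214 [ 0.559 -0.057  0.12 ]
funnel_mouth 0.8 269 208 [ 0.585 -0.034  0.114]
funnel_mouth 0.51 313 180 [ 0.76  -0.005  0.114]
funnel_mouth 0.46 219 189 [0.562 0.109 0.114]
thumb_turn 0.63 366 374 [ 0.465 -0.376  0.015]
hinge_cover 0.72 363 316 [ 0.566 -0.3    0.012]
```

View pics/top0.png

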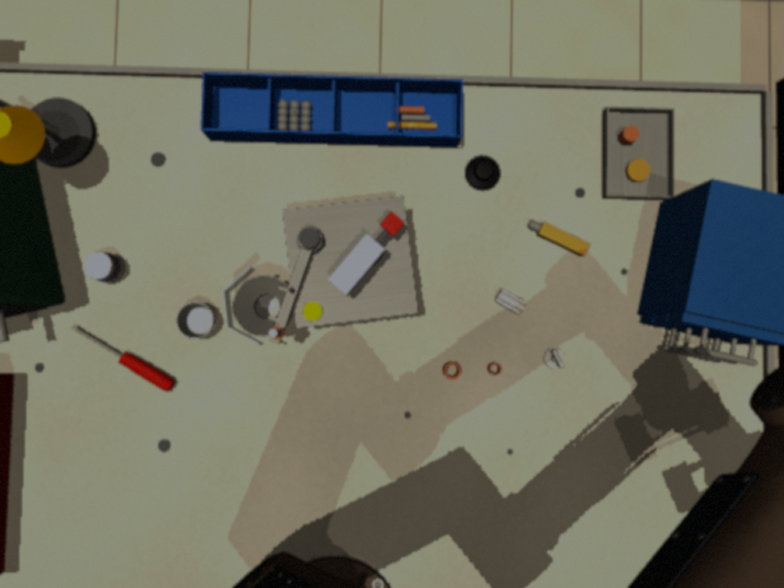

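View pics/side0.png

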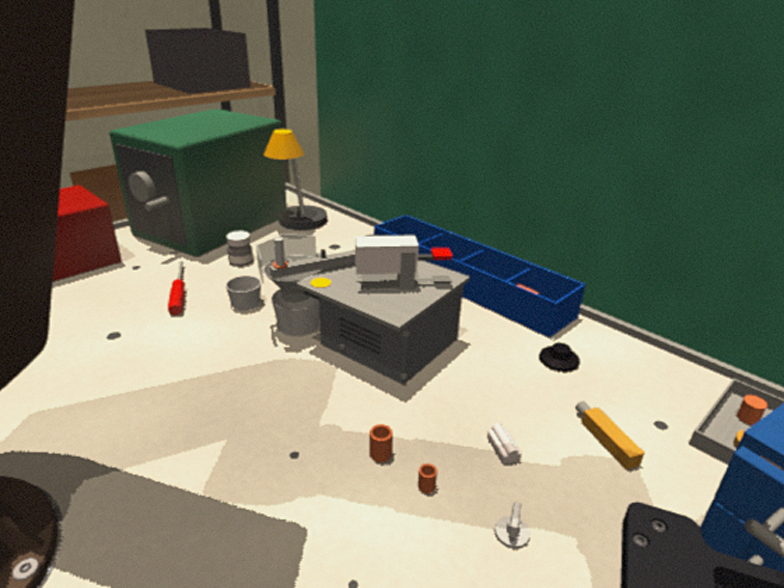

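The top view shows two copper tubes: the larger at about (323,264), the smaller at (353,263) in native pixels. An orange and a yellow knob also lie in the tray at (450,97). The ferrule is the smaller tube. The tester has its yellow mark at (223,222), red pad at (280,160), hinge at (221,169), post at (198,238) and funnel at (186,218). The side view agrees: larger tube (272,316), smaller (305,342).

Run:
```python
from h import *
import pickle
from scipy.optimize import least_squares
T=pickle.load(open("top.pkl","rb"));S=pickle.load(open("side.pkl","rb"))
def blob(s,f,near):
    h=cv2.cvtColor(s["color"],cv2.COLOR_RGB2HSV).astype(int);m=f(h).astype(np.uint8)
    n,l,st,c=cv2.connectedComponentsWithStats(m);i=1+np.argmin(np.hypot(*(c[1:]-near).T)+1000*(st[1:,4]<12));return c[i],st[i]
yel=lambda h:(abs(h[...,0]-29)<5)&(h[...,1]>180)&(h[...,2]>110)
red=lambda h:((h[...,0]<6)|(h[...,0]>174))&(h[...,1]>200)&(h[...,2]>100)
cop=lambda h:((h[...,0]<12)|(h[...,0]>174))&(h[...,1]>110)&(h[...,2]>40)
ny,_=blob(T,yel,(223,222));sy,_=blob(S,yel,(229,202));print(ny,sy)
tr,_=blob(T,red,(280,160));sr,_=blob(S,red,(315,181));print(tr,sr,ray(T,*tr,.174))
for s,p in((T,(353,263)),(S,(305,342)),(T,(323,264)),(S,(272,316))):
    c,st=blob(s,cop,p);print("cop",c,st,ray(s,*c,.02 if s is T else .014))
obs=[(T,(-.111,.011,.12),ny,3),(S,(-.111,.011,.12),sy,3)]
for uv,p in(((283,207),(.055,.04)),((403,195),(.055,-.155)),((422,313),(-.135,-.155)),((297,327),(-.135,.04))): obs.append((T,p+(.12,),np.array(uv)/1.4,1))
pa=(-.155*np.cos(.45),.155*np.sin(.45))
obs+=[(T,pa+(.187,),np.array((275,332))/1.4,1),(S,pa+(.187,),np.array((279,239))/1.4,1)]
def w(q,p): c,s=np.cos(q[2]),np.sin(q[2]);return np.array([q[0]+c*p[0]-s*p[1],q[1]+s*p[0]+c*p[1],p[2]])
r=lambda q:np.concatenate([(proj(s,w(q,p))[0]-uv)*k for s,p,uv,k in obs])
f=least_squares(r,[.65,.05,0],loss="soft_l1");q=f.x;print("tester",q);print(np.round(r(q).reshape(-1,2),1))
np.save("q.npy",q)
print("nest",w(q,(-.111,.011,.12)),"funnel",w(q,(-.093,.088,.114)))
for a in(-.45,.58,.92):print(a,w(q,(-.155*np.cos(a),-.155*np.sin(a),.165)))
# trigger triangulate
def tri(a,b):
    P=[];
    for s in(T,S):K,rv,t=cam(s);P.append(K@np.c_[cv2.Rodrigues(rv)[0],t])
    X=cv2.triangulatePoints(P[0],P[1],np.array(a,float),np.array(b,float))[:,0];return X[:3]/X[3]
print("trig",tri(tr,sr),"nesttri",tri(ny,sy))
h=lambda u,v:ray(T,u/1.4,v/1.4,.193)
print("hood corners",[np.round(h(*p),3) for p in((354,232),(384,247),(352,296),(329,281))])
save(S,"crop.png",(250,290,400,410),4)
```

```text
[222.80152672 221.9389313 ] [228.5915493 201.4084507]
[279.8203125 159.7421875] [314.83 180.43] [ 0.66751909 -0.08095117  0.174     ]
cop [355.53846154 263.15384615] [354 259   4   9  13] [ 0.44354458 -0.27203257  0.02      ]
cop [304.81222707 341.12663755] [299 331  13  22 229] [ 0.44471469 -0.26900265  0.014     ]
cop [322.25423729 264.06779661] [317 259  12  12  59] [ 0.43975768 -0.19137567  0.02      ]
cop [271.6351706  316.12860892] [264 303  16  28 381] [ 0.44376173 -0.19095788  0.014     ]
tester [0.64561592 0.04476688 0.14537209]
[[ 3.2 -0.7]
 [-0.2 -1. ]
 [ 0.   1.8]
 [ 0.7  0. ]
 [-2.2 -0.4]
 [-0.   0.5]
 [-0.7  0.5]
 [-1.2 -1.3]]
nest [0.53419327 0.03957133 0.12      ] funnel [0.54084914 0.11836663 0.114     ]
-0.45 [0.49775233 0.09125731 0.165     ]
0.58 [ 0.52963676 -0.05806227  0.165     ]
0.92 [ 0.57056822 -0.09085334  0.165     ]
trig [ 0.66866966 -0.08158901  0.16983122] nesttri [0.53428437 0.0415987  0.11831841]
hood corners [array([ 0.651, -0.024,  0.193]), array([ 0.629, -0.07 ,  0.193]), array([ 0.555, -0.024,  0.193]), array([0.576, 0.011, 0.193])]
```

View pics/crop.png

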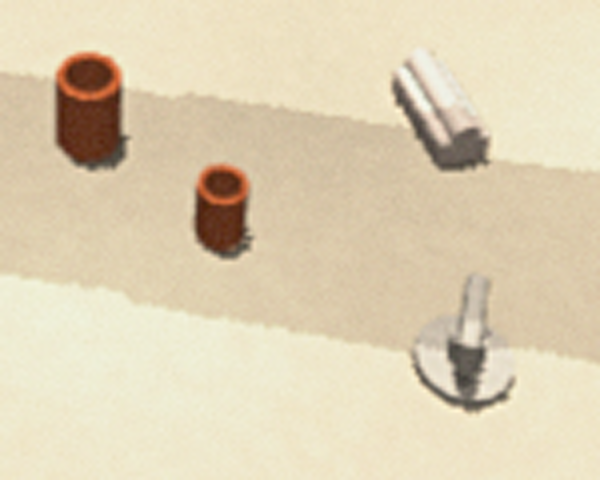

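The crop shows the smaller tube at crop (222,210), native (305,342), upright and clear of its neighbours. That is the ferrule. First I go above the post.

```bash
cat >> h.py <<'E'
def go(x,y,z,yaw=None,frm=None,yaw0=None):
    o=ctrl.get_obs();p=np.array(o["tool_pos"]) if frm is None else np.array(frm)
    y0=o["orientation"][2] if yaw0 is None else yaw0
    d=np.array([x,y,z])-p;c,s=np.cos(np.radians(y0)),np.sin(np.radians(y0))
    M=np.array([[c,s,0],[s,-c,0],[0,0,-1]])
    t=M.T@d/.8;dy=0 if yaw is None else -((yaw-y0+180)%360-180)/90
    print("shift",np.round(t,4),"turn",round(dy,3),"rows",round(np.linalg.norm(d)/.0417,1),round(abs(dy)*90/7.16,1))
def wq(p):
    q=np.load("q.npy");c,s=np.cos(q[2]),np.sin(q[2]);return np.array([q[0]+c*p[0]-s*p[1],q[1]+s*p[0]+c*p[1]])
E
python3 -c "
from h import *
go(.498,.091,.30,162.5)"
```

```text
shift [-0.6154  0.6964 -0.0098] turn 0.459 rows 17.8 5.8
```

send_rows:
  deltas:
    - [[-0.0308, 0.0348, -0.0005], 0]
    - [[-0.0615, 0.0696, -0.001], 0]
    - [[-0.0923, 0.1045, -0.0015], 0]
    - [[-0.1231, 0.1393, -0.002], 0]
    - [[-0.1538, 0.1741, -0.0025], 0]
  gripper: 0.45

```text
clock: 1.42
tool_pos: [0.329, -0.4388, 0.2942]
orientation: [-180.0, 0.0, -156.2]
force: [0.2, -0.4, 0.6]
opening: 0.0598
gripper_force: 0.0
```

send_rows:
  deltas:
    - [[-0.0308, 0.0348, -0.0005], 0]
    - [[-0.0615, 0.0696, -0.001], 0]
    - [[-0.0923, 0.1045, -0.0015], 0]
    - [[-0.1231, 0.1393, -0.002], 0]
    - [[-0.1538, 0.1741, -0.0025], 0]

```text
clock: 1.83
tool_pos: [0.3853, -0.2616, 0.2965]
orientation: [-180.0, 0.0, -156.2]
force: [0.8, 0.7, 0.1]
opening: 0.0403
gripper_force: 0.0
```

send_rows:
  deltas:
    - [[-0.0308, 0.0348, -0.0005], 0]
    - [[-0.0615, 0.0696, -0.001], 0]
    - [[-0.0923, 0.1045, -0.0015], 0]
    - [[-0.1231, 0.1393, -0.002], 0]
    - [[-0.1538, 0.1741, -0.0025], 0]

```text
clock: 2.25
tool_pos: [0.4416, -0.0843, 0.2987]
orientation: [-180.0, 0.1, -156.2]
force: [0.7, -1.1, -0.4]
opening: 0.0392
gripper_force: 0.0
```

send_rows:
  deltas:
    - [[-0.0308, 0.0348, -0.0005], 0.075]
    - [[-0.0615, 0.0696, -0.001], 0.15]
    - [[-0.0923, 0.1045, -0.0015], 0.225]
    - [[-0.1231, 0.1393, -0.002], 0.3]
    - [[-0.1538, 0.1741, -0.0025], 0.375]

```text
clock: 2.67
tool_pos: [0.498, 0.093, 0.3007]
orientation: [180.0, 0.0, 169.8]
force: [1.1, 0.0, -0.0]
opening: 0.0393
gripper_force: 0.0
```

Run:
```python
from h import *
s=ctrl.snapshot("wrist");save(s,"w1.png",k=1.4)
o=ctrl.get_obs();print(np.round(o["tool_pos"],4),np.round(o["orientation"],2),o["force"],o["clock"],o["opening"])
for th,z in(("post",.165),("nest",.12),("funnel_mouth",.114),("trigger_pad_top",.174)):
    for d in ctrl.cut_out(s,th)[:2]:
        vv,uu=np.nonzero(d["pixels"]);print(th,round(d["conf"],2),uu.mean(),vv.mean(),len(uu),np.round(ray(s,uu.mean(),vv.mean(),z),4))
print("pred post top/nest/funnel px",proj(s,[[.498,.091,.187],[.5343,.0405,.12],[.541,.118,.114]]))
```

```text
[0.5005 0.0976 0.3004] [1.7989e+02 1.2000e-01 1.6896e+02] [3.9242754  5.0051907  2.58040253] 2.7167 0.039184962158931164
post 0.79 276.3344334433443 240.51320132013203 1818 [0.5172 0.0853 0.165 ]
nest 0.71 276.45817386550027 240.93657736468015 1829 [0.5348 0.0816 0.12  ]
nest 0.69 292.4326627549595 233.40472198938252 7158 [0.5298 0.0986 0.12  ]
funnel_mouth 0.78 292.7512458471761 233.4858803986711 7224 [0.5321 0.0988 0.114 ]
trigger_pad_top 0.34 292.2778330726575 233.64481728991896 7033 [0.5103 0.0996 0.174 ]
pred post top/nest/funnel px [[278.77807207 226.22354558]
 [236.20627277 247.33201508]
 [312.80486798 238.41523052]]
```

View pics/w1.png

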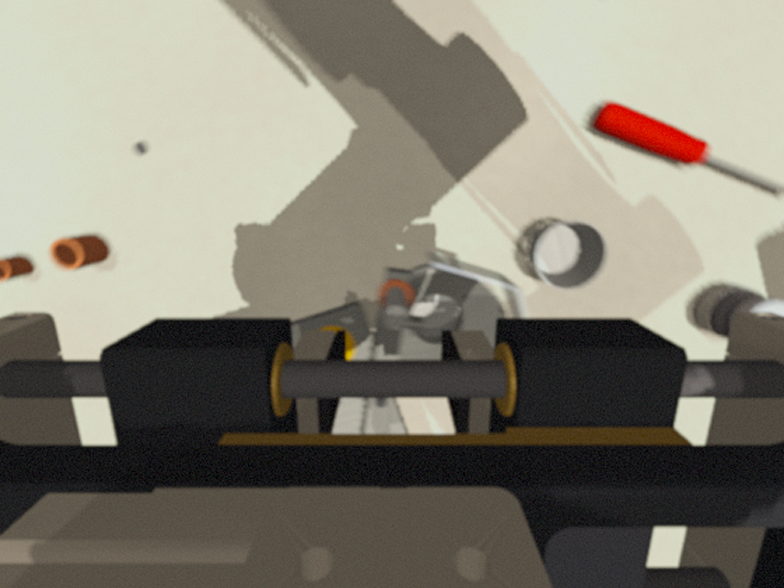

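The wrist view shows the post between the opened fingers near (282,221) native px, about 4 mm from the prediction. The mark is at (245,245), partly hidden by a finger. Next I descend around the post.

Run:
```python
from h import *
o=ctrl.get_obs();print(np.round(o["tool_pos"],4),np.round(o["orientation"],2))
go(.498,.091,.222,162.5)
```

```text
[0.4976 0.091  0.3   ] [-1.7998e+02 -3.0000e-02  1.7020e+02]
shift [-0.0005  0.0001  0.0974] turn 0.086 rows 1.9 1.1
```

send_rows:
  deltas:
    - [[0, 0, 0.02], 0.03]
    - [[0, 0, 0.045], 0.06]
    - [[0, 0, 0.07], 0.085]
    - [[0, 0, 0.09], 0.085]
    - [[0, 0, 0.0975], 0.085]

```text
clock: 3.33
tool_pos: [0.4965, 0.0892, 0.2202]
orientation: [-179.9, -0.1, 162.4]
force: [-0.1, 0.1, 0.5]
opening: 0.0397
gripper_force: 0.0
```

Run:
```python
from h import *
o=ctrl.get_obs();print(np.round(o["tool_pos"],4),np.round(o["orientation"],2),np.round(o["force"],2))
# pushing finger trails: TCP is ahead of post by 20-7=12.5mm along motion. Want contact then arc about hinge
q=np.load("q.npy");H=q[:2]
p=np.array(o["tool_pos"][:2])-H;print("r",np.hypot(*p),"ang",np.degrees(np.arctan2(p[1],p[0])))
def pose(j,off):
    a=j-.45+q[2];rad=np.array([-np.cos(a),-np.sin(a)]);t=np.array([np.sin(a),-np.cos(a)])
    return H+.155*rad+t*off, np.degrees(np.arctan2(t[1],t[0]))+90
prev=np.r_[.498,.091,.222];y0=162.5
for js in((0.0,0.02,.06,.1,.14),(.19,.24,.29,.34,.39),(.44,.49,.54,.59,.64),(.69,.74,.79,.84,.87),(.89,.91,.93,.945,.96)):
    for j in js:
        xy,yw=pose(j,.0125);go(*xy,.222,yw+180,frm=prev,yaw0=y0)
    prev=np.r_[xy,.222];y0=yw+180
    print()
```

```text
[0.4965 0.0892 0.2202] [-1.7990e+02 -1.3000e-01  1.6237e+02] [-0.07  0.12  0.49]
r 0.15560396185331915 ang 163.4114439103781
shift [ 0.0004 -0.0154  0.    ] turn -0.001 rows 0.3 0.0
shift [ 0.     -0.0193  0.    ] turn -0.013 rows 0.4 0.2
shift [-0.0009 -0.027   0.    ] turn -0.039 rows 0.5 0.5
shift [-0.0022 -0.0347  0.    ] turn -0.064 rows 0.7 0.8
shift [-0.0037 -0.0423  0.    ] turn -0.09 rows 0.8 1.1

shift [-0.001  -0.0097  0.    ] turn -0.032 rows 0.2 0.4
shift [-0.0025 -0.0193  0.    ] turn -0.064 rows 0.4 0.8
shift [-0.0045 -0.0288  0.    ] turn -0.095 rows 0.6 1.2
shift [-0.007  -0.0382  0.    ] turn -0.127 rows 0.7 1.6
shift [-0.0099 -0.0474  0.    ] turn -0.159 rows 0.9 2.0

shift [-0.001  -0.0097  0.    ] turn -0.032 rows 0.2 0.4
shift [-0.0025 -0.0193  0.    ] turn -0.064 rows 0.4 0.8
shift [-0.0045 -0.0288  0.    ] turn -0.095 rows 0.6 1.2
shift [-0.007  -0.0382  0.    ] turn -0.127 rows 0.7 1.6
shift [-0.0099 -0.0474  0.    ] turn -0.159 rows 0.9 2.0

shift [-0.001  -0.0097  0.    ] turn -0.032 rows 0.2 0.4
shift [-0.0025 -0.0193  0.    ] turn -0.064 rows 0.4 0.8
shift [-0.0045 -0.0288  0.    ] turn -0.095 rows 0.6 1.2
shift [-0.007  -0.0382  0.    ] turn -0.127 rows 0.7 1.6
shift [-0.0087 -0.0438  0.    ] turn -0.146 rows 0.9 1.8

shift [-0.0004 -0.0039  0.    ] turn -0.013 rows 0.1 0.2
shift [-0.0008 -0.0077  0.    ] turn -0.025 rows 0.1 0.3
shift [-0.0013 -0.0116  0.    ] turn -0.038 rows 0.2 0.5
shift [-0.0017 -0.0145  0.    ] turn -0.048 rows 0.3 0.6
shift [-0.0022 -0.0174  0.    ] turn -0.057 rows 0.3 0.7
```

send_rows:
  deltas:
    - [[0, -0.003, 0], 0]
    - [[0, -0.006, 0], 0]
    - [[0, -0.009, 0], 0]
    - [[0, -0.012, 0], 0]
    - [[0.0004, -0.0154, 0], 0]

```text
clock: 3.75
tool_pos: [0.4942, 0.0792, 0.2231]
orientation: [179.9, 0.1, 162.4]
force: [1.1, 3.9, 0.0]
opening: 0.0395
gripper_force: 2.0
```

send_rows:
  deltas:
    - [[-0.0001, -0.003, 0], -0.008]
    - [[-0.0004, -0.007, 0], -0.022]
    - [[-0.0009, -0.0116, 0], -0.038]
    - [[-0.0016, -0.0174, 0], -0.057]
    - [[-0.0026, -0.0231, 0], -0.076]

```text
clock: 4.17
tool_pos: [0.4914, 0.0619, 0.2231]
orientation: [179.8, 0.2, 169.4]
force: [3.0, 4.1, 0.4]
opening: 0.0399
gripper_force: 2.4
```

send_rows:
  deltas:
    - [[-0.0006, -0.0058, 0], -0.019]
    - [[-0.0013, -0.0116, 0], -0.038]
    - [[-0.0022, -0.0174, 0], -0.057]
    - [[-0.0033, -0.0231, 0], -0.076]
    - [[-0.0045, -0.0288, 0], -0.0955]

```text
clock: 4.58
tool_pos: [0.4906, 0.0386, 0.2231]
orientation: [179.9, 0.2, 178.0]
force: [2.9, 4.5, 1.1]
opening: 0.0394
gripper_force: 2.7
```

send_rows:
  deltas:
    - [[-0.0006, -0.0058, 0], -0.019]
    - [[-0.0013, -0.0116, 0], -0.038]
    - [[-0.0022, -0.0174, 0], -0.057]
    - [[-0.0033, -0.0231, 0], -0.076]
    - [[-0.0045, -0.0288, 0], -0.0955]

```text
clock: 5.0
tool_pos: [0.4932, 0.0155, 0.2231]
orientation: [179.9, 0.2, -173.4]
force: [1.4, 5.1, 1.1]
opening: 0.0394
gripper_force: 3.0
```

send_rows:
  deltas:
    - [[-0.0006, -0.0058, 0], -0.019]
    - [[-0.0013, -0.0116, 0], -0.038]
    - [[-0.0022, -0.0174, 0], -0.057]
    - [[-0.0033, -0.0231, 0], -0.076]
    - [[-0.0045, -0.0288, 0], -0.0955]

```text
clock: 5.42
tool_pos: [0.4993, -0.007, 0.223]
orientation: [179.9, 0.2, -164.8]
force: [0.8, 7.0, 3.0]
opening: 0.0395
gripper_force: 3.2
```

```bash
cat >> h.py <<'E'
def jstat():
    q=np.load("q.npy");o=ctrl.get_obs();yw=np.radians(o["orientation"][2]);ty=np.array([np.sin(yw),-np.cos(yw)])
    P=np.array(o["tool_pos"][:2])+ty*.0125-q[:2]  # post centre
    if np.hypot(*(P))<0: pass
    f=np.array(o["force"]);print("post r",round(np.hypot(*P),4),"joint",round((np.arctan2(-P[1],-P[0])-q[2]+.45)%(2*np.pi),3),"F",np.round(f,1),"Fh",round(np.hypot(f[0],f[1]),2),"yaw",o["orientation"][2],np.round(o["tool_pos"],4),o["clock"])
E
python3 -c "
from h import *
jstat()"
```

```text
post r 0.1548 joint 0.564 F [0.8 7.  3. ] Fh 7.04 yaw -164.80207923776564 [ 0.4993 -0.007   0.223 ] 5.4167
```

send_rows:
  deltas:
    - [[-0.0006, -0.0058, 0], -0.019]
    - [[-0.0013, -0.0116, 0], -0.038]
    - [[-0.0022, -0.0174, 0], -0.057]
    - [[-0.0033, -0.0231, 0], -0.076]
    - [[-0.0045, -0.0288, 0], -0.0955]

```text
clock: 5.83
tool_pos: [0.5086, -0.0283, 0.223]
orientation: [179.9, 0.2, -156.2]
force: [-0.3, 7.8, 2.8]
opening: 0.0397
gripper_force: 3.5
```

send_rows:
  deltas:
    - [[-0.0006, -0.0058, 0], -0.019]
    - [[-0.0013, -0.0116, 0], -0.038]
    - [[-0.0022, -0.0174, 0], -0.057]
    - [[-0.0033, -0.0231, 0], -0.076]
    - [[-0.0045, -0.0288, 0], -0.0955]

```text
clock: 6.25
tool_pos: [0.521, -0.0479, 0.223]
orientation: [180.0, 0.2, -147.6]
force: [-0.9, 7.5, 5.2]
opening: 0.0397
gripper_force: 3.8
```

send_rows:
  deltas:
    - [[-0.0005, -0.0048, 0], -0.016]
    - [[-0.0009, -0.0086, 0], -0.028]
    - [[-0.0013, -0.0116, 0], -0.038]
    - [[-0.0016, -0.0135, 0], -0.045]
    - [[-0.0018, -0.0145, 0], -0.048]

```text
clock: 6.67
tool_pos: [0.5282, -0.0569, 0.223]
orientation: [180.0, 0.1, -143.3]
force: [-2.1, 7.1, 5.2]
opening: 0.0398
gripper_force: 3.7
```

send_rows:
  deltas:
    - [[0, -0.001, 0], 0]
    - [[0, -0.002, 0], 0]
    - [[0, -0.0025, 0], 0]
    - [[0, -0.003, 0], 0]
    - [[0, -0.0035, 0], 0]

```text
clock: 7.08
tool_pos: [0.5296, -0.0591, 0.223]
orientation: [180.0, 0.1, -143.4]
force: [-2.5, 8.1, 5.0]
opening: 0.0398
gripper_force: 3.7
```

```bash
python3 -c "
from h import *
jstat()"
```

```text
post r 0.155 joint 0.955 F [-2.5  8.1  5. ] Fh 8.42 yaw -143.38095001455116 [ 0.5296 -0.0591  0.223 ] 7.0833
```

send_rows:
  deltas:
    - [[-0.0001, -0.001, 0], -0.003]
    - [[-0.0002, -0.002, 0], -0.006]
    - [[-0.0003, -0.003, 0], -0.01]
    - [[-0.0004, -0.004, 0], -0.013]
    - [[-0.0005, -0.005, 0], -0.016]

```text
clock: 7.5
tool_pos: [0.5323, -0.0621, 0.223]
orientation: [180.0, 0.1, -141.9]
force: [-2.8, 7.6, 5.4]
opening: 0.0394
gripper_force: 3.8
```

send_rows:
  deltas:
    - [[-0.0001, -0.0006, 0], -0.002]
    - [[-0.0001, -0.0012, 0], -0.004]
    - [[-0.0002, -0.0018, 0], -0.006]
    - [[-0.0002, -0.0024, 0], -0.008]
    - [[-0.0003, -0.0031, 0], -0.01]

```text
clock: 7.92
tool_pos: [0.534, -0.0638, 0.223]
orientation: [180.0, 0.1, -141.0]
force: [-2.9, 8.2, 5.2]
opening: 0.0394
gripper_force: 3.8
```

send_rows:
  deltas:
    - [[-0.0001, -0.0006, 0], -0.002]
    - [[-0.0001, -0.0012, 0], -0.004]
    - [[-0.0002, -0.0018, 0], -0.006]
    - [[-0.0002, -0.0024, 0], -0.008]
    - [[-0.0003, -0.0031, 0], -0.01]

```text
clock: 8.33
tool_pos: [0.5357, -0.0656, 0.2229]
orientation: [180.0, 0.1, -140.1]
force: [-3.3, 8.5, 5.6]
opening: 0.0396
gripper_force: 3.9
```

send_rows:
  deltas:
    - [[-0.0001, -0.0006, 0], -0.002]
    - [[-0.0001, -0.0012, 0], -0.004]
    - [[-0.0002, -0.0018, 0], -0.006]
    - [[-0.0002, -0.0024, 0], -0.008]
    - [[-0.0003, -0.0031, 0], -0.01]

```text
clock: 8.75
tool_pos: [0.5373, -0.0671, 0.2229]
orientation: [179.9, 0.1, -139.2]
force: [-3.3, 9.2, 7.4]
opening: 0.0395
gripper_force: 5.0
```

send_rows:
  deltas:
    - [[-0.0001, -0.0006, 0], -0.002]
    - [[-0.0001, -0.0012, 0], -0.004]
    - [[-0.0002, -0.0018, 0], -0.006]
    - [[-0.0002, -0.0024, 0], -0.008]
    - [[-0.0003, -0.0031, 0], -0.01]

```text
clock: 9.17
tool_pos: [0.539, -0.0687, 0.2229]
orientation: [179.9, 0.1, -138.3]
force: [-4.0, 9.9, 5.8]
opening: 0.0397
gripper_force: 5.1
```

send_rows:
  deltas:
    - [[-0.0001, -0.0006, 0], -0.002]
    - [[-0.0001, -0.0012, 0], -0.004]
    - [[-0.0002, -0.0018, 0], -0.006]
    - [[-0.0002, -0.0024, 0], -0.008]
    - [[-0.0003, -0.0031, 0], -0.01]

```text
clock: 9.58
tool_pos: [0.5407, -0.0704, 0.2229]
orientation: [179.9, 0.1, -137.4]
force: [-4.2, 10.5, 5.3]
opening: 0.0396
gripper_force: 5.4
```

send_rows:
  deltas:
    - [[-0.0001, -0.0006, 0], -0.002]
    - [[-0.0001, -0.0012, 0], -0.004]
    - [[-0.0002, -0.0018, 0], -0.006]
    - [[-0.0002, -0.0024, 0], -0.008]
    - [[-0.0003, -0.0031, 0], -0.01]

```text
clock: 10.0
tool_pos: [0.5425, -0.072, 0.2228]
orientation: [179.9, 0.1, -136.5]
force: [-3.3, 10.8, 7.8]
opening: 0.0394
gripper_force: 5.5
```

send_rows:
  deltas:
    - [[-0.0001, -0.0006, 0], -0.002]
    - [[-0.0001, -0.0012, 0], -0.004]
    - [[-0.0002, -0.0018, 0], -0.006]
    - [[-0.0002, -0.0024, 0], -0.008]
    - [[-0.0003, -0.0031, 0], -0.01]

```text
clock: 10.42
tool_pos: [0.5443, -0.0736, 0.2228]
orientation: [179.9, 0.1, -135.6]
force: [-5.4, 11.9, 6.8]
opening: 0.0395
gripper_force: 5.9
```

send_rows:
  deltas:
    - [[-0.0001, -0.0006, 0], -0.002]
    - [[-0.0001, -0.0012, 0], -0.004]
    - [[-0.0002, -0.0018, 0], -0.006]
    - [[-0.0002, -0.0024, 0], -0.008]
    - [[-0.0003, -0.0031, 0], -0.01]

```text
clock: 10.83
tool_pos: [0.546, -0.075, 0.2228]
orientation: [179.9, 0.1, -134.7]
force: [-5.4, 11.6, 6.7]
opening: 0.0398
gripper_force: 6.0
```

send_rows:
  deltas:
    - [[-0.0001, -0.0006, 0], -0.002]
    - [[-0.0001, -0.0012, 0], -0.004]
    - [[-0.0002, -0.0018, 0], -0.006]
    - [[-0.0002, -0.0024, 0], -0.008]
    - [[-0.0003, -0.0031, 0], -0.01]

```text
clock: 11.25
tool_pos: [0.5483, -0.077, 0.2228]
orientation: [179.9, 0.1, -133.8]
force: [-2.8, 10.1, 6.1]
opening: 0.0393
gripper_force: 4.7
```

send_rows:
  deltas:
    - [[-0.0001, -0.0006, 0], -0.002]
    - [[-0.0001, -0.0012, 0], -0.004]
    - [[-0.0002, -0.0018, 0], -0.006]
    - [[-0.0002, -0.0024, 0], -0.008]
    - [[-0.0003, -0.0031, 0], -0.01]

```text
clock: 11.67
tool_pos: [0.5503, -0.0786, 0.2228]
orientation: [179.9, 0.1, -132.9]
force: [-4.9, 10.2, 5.4]
opening: 0.04
gripper_force: 4.6
```

```bash
python3 -c "
from h import *
jstat()"
```

```text
post r 0.1553 joint 1.137 F [-4.9 10.2  5.4] Fh 11.27 yaw -132.93597416056338 [ 0.5503 -0.0786  0.2228] 11.6667
```

send_rows:
  deltas:
    - [[0, -0.0004, 0], -0.001]
    - [[-0.0001, -0.0008, 0], -0.002]
    - [[-0.0001, -0.0012, 0], -0.004]
    - [[-0.0001, -0.0016, 0], -0.005]
    - [[-0.0002, -0.002, 0], -0.006]

```text
clock: 12.08
tool_pos: [0.5514, -0.0796, 0.2228]
orientation: [179.9, 0.1, -132.4]
force: [-3.3, 9.8, 6.0]
opening: 0.0397
gripper_force: 4.6
```

send_rows:
  deltas:
    - [[0, -0.0004, 0], -0.001]
    - [[-0.0001, -0.0008, 0], -0.002]
    - [[-0.0001, -0.0012, 0], -0.004]
    - [[-0.0001, -0.0016, 0], -0.005]
    - [[-0.0002, -0.002, 0], -0.006]

```text
clock: 12.5
tool_pos: [0.5527, -0.0805, 0.2228]
orientation: [179.9, 0.1, -131.9]
force: [-4.4, 10.4, 6.1]
opening: 0.0392
gripper_force: 4.6
```

send_rows:
  deltas:
    - [[0, -0.0004, 0], -0.001]
    - [[-0.0001, -0.0008, 0], -0.002]
    - [[-0.0001, -0.0012, 0], -0.004]
    - [[-0.0001, -0.0016, 0], -0.005]
    - [[-0.0002, -0.002, 0], -0.006]

```text
clock: 12.92
tool_pos: [0.554, -0.0815, 0.2228]
orientation: [179.9, 0.1, -131.3]
force: [-4.7, 10.0, 5.8]
opening: 0.0396
gripper_force: 4.7
```

send_rows:
  deltas:
    - [[0, -0.0004, 0], -0.001]
    - [[-0.0001, -0.0008, 0], -0.002]
    - [[-0.0001, -0.0012, 0], -0.004]
    - [[-0.0001, -0.0016, 0], -0.005]
    - [[-0.0002, -0.002, 0], -0.006]

```text
clock: 13.33
tool_pos: [0.5552, -0.0824, 0.2228]
orientation: [179.9, 0.1, -130.8]
force: [-4.8, 9.4, 6.2]
opening: 0.0394
gripper_force: 4.7
```

send_rows:
  deltas:
    - [[-0.0001, -0.0006, 0], -0.002]
    - [[-0.0001, -0.0012, 0], -0.004]
    - [[-0.0002, -0.0018, 0], -0.006]
    - [[-0.0002, -0.0024, 0], -0.008]
    - [[-0.0003, -0.0031, 0], -0.01]

```text
clock: 13.75
tool_pos: [0.5572, -0.0839, 0.2227]
orientation: [179.9, 0.1, -129.9]
force: [-2.9, 9.6, 6.1]
opening: 0.0394
gripper_force: 4.6
```

send_rows:
  deltas:
    - [[-0.0001, -0.0006, 0], -0.002]
    - [[-0.0001, -0.0012, 0], -0.004]
    - [[-0.0002, -0.0018, 0], -0.006]
    - [[-0.0002, -0.0024, 0], -0.008]
    - [[-0.0003, -0.0031, 0], -0.01]

```text
clock: 14.17
tool_pos: [0.5592, -0.0854, 0.2226]
orientation: [179.9, 0.1, -129.0]
force: [-4.3, 9.7, 5.8]
opening: 0.0395
gripper_force: 4.4
```

send_rows:
  deltas:
    - [[-0.0001, -0.0006, 0], -0.002]
    - [[-0.0001, -0.0012, 0], -0.004]
    - [[-0.0002, -0.0018, 0], -0.006]
    - [[-0.0002, -0.0024, 0], -0.008]
    - [[-0.0003, -0.0031, 0], -0.01]

```text
clock: 14.58
tool_pos: [0.5613, -0.0869, 0.2226]
orientation: [179.9, 0.1, -128.1]
force: [-3.4, 8.4, 3.5]
opening: 0.0392
gripper_force: 3.6
```

Run:
```python
from h import *
jstat()
s=ctrl.snapshot("side");save(s,"s2.png",(150,110,390,290),3.3)
o=ctrl.get_obs();print(o["moment"])
```

```text
post r 0.1556 joint 1.226 F [-3.4  8.4  3.5] Fh 9.06 yaw -128.0795811230743 [ 0.5613 -0.0869  0.2226] 14.5833
[ 2.27849021  1.01482261 -0.04683713]
```

View pics/s2.png

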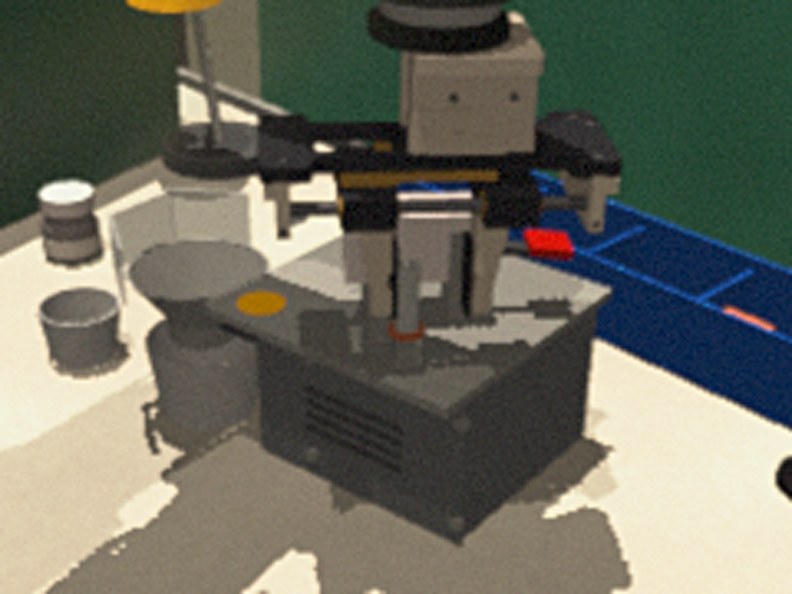

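The side view shows the post held between the fingers at crop (408,300), with the arm under the hood and nothing else touched. The force has just dropped, so I carry on in small steps towards the soft stop.

send_rows:
  deltas:
    - [[-0.0001, -0.0006, 0], -0.002]
    - [[-0.0001, -0.0012, 0], -0.004]
    - [[-0.0002, -0.0018, 0], -0.006]
    - [[-0.0002, -0.0024, 0], -0.008]
    - [[-0.0003, -0.0031, 0], -0.01]

```text
clock: 15.05
tool_pos: [0.5633, -0.0883, 0.2225]
orientation: [179.9, 0.1, -127.2]
force: [-3.6, 8.9, 4.6]
opening: 0.0392
gripper_force: 3.9
```

send_rows:
  deltas:
    - [[0, -0.0004, 0], -0.001]
    - [[-0.0001, -0.0008, 0], -0.002]
    - [[-0.0001, -0.0012, 0], -0.004]
    - [[-0.0001, -0.0016, 0], -0.005]
    - [[-0.0002, -0.002, 0], -0.006]

```text
clock: 15.47
tool_pos: [0.5645, -0.089, 0.2224]
orientation: [179.9, 0.0, -126.6]
force: [-5.7, 8.0, 4.2]
opening: 0.0393
gripper_force: 4.3
```

send_rows:
  deltas:
    - [[0, -0.0004, 0], -0.001]
    - [[-0.0001, -0.0008, 0], -0.002]
    - [[-0.0001, -0.0012, 0], -0.004]
    - [[-0.0001, -0.0016, 0], -0.005]
    - [[-0.0002, -0.002, 0], -0.006]

```text
clock: 15.88
tool_pos: [0.5658, -0.0899, 0.2224]
orientation: [179.9, 0.0, -126.1]
force: [-4.9, 8.2, 5.7]
opening: 0.0396
gripper_force: 4.3
```

send_rows:
  deltas:
    - [[0, -0.0004, 0], -0.001]
    - [[-0.0001, -0.0008, 0], -0.002]
    - [[-0.0001, -0.0012, 0], -0.004]
    - [[-0.0001, -0.0016, 0], -0.005]
    - [[-0.0002, -0.002, 0], -0.006]

```text
clock: 16.3
tool_pos: [0.5671, -0.0906, 0.2224]
orientation: [179.9, 0.0, -125.6]
force: [-5.1, 9.0, 4.6]
opening: 0.0396
gripper_force: 4.6
```

send_rows:
  deltas:
    - [[0, -0.0004, 0], -0.001]
    - [[-0.0001, -0.0008, 0], -0.002]
    - [[-0.0001, -0.0012, 0], -0.004]
    - [[-0.0001, -0.0016, 0], -0.005]
    - [[-0.0002, -0.002, 0], -0.006]

```text
clock: 16.72
tool_pos: [0.5682, -0.0912, 0.2224]
orientation: [179.8, 0.0, -125.0]
force: [-6.6, 10.6, 7.0]
opening: 0.0397
gripper_force: 5.7
```

send_rows:
  deltas:
    - [[0, -0.0003, 0], -0.001]
    - [[0, -0.0006, 0], -0.002]
    - [[0, -0.0008, 0], -0.003]
    - [[-0.0001, -0.001, 0], -0.004]
    - [[-0.0001, -0.0012, 0], -0.004]

```text
clock: 17.13
tool_pos: [0.5688, -0.0915, 0.2223]
orientation: [179.8, 0.0, -124.7]
force: [-7.5, 10.9, 7.5]
opening: 0.0397
gripper_force: 6.3
```

```bash
python3 -c "
from h import *
jstat()"
```

```text
post r 0.1558 joint 1.282 F [-7.5 10.9  7.5] Fh 13.19 yaw -124.67126999603569 [ 0.5688 -0.0915  0.2223] 17.1333
```

send_rows:
  deltas:
    - [[0, -0.0003, 0], -0.001]
    - [[0, -0.0006, 0], -0.002]
    - [[0, -0.0008, 0], -0.003]
    - [[-0.0001, -0.001, 0], -0.004]
    - [[-0.0001, -0.0012, 0], -0.004]

```text
clock: 17.55
tool_pos: [0.5694, -0.0919, 0.2223]
orientation: [179.8, 0.0, -124.3]
force: [-8.6, 11.9, 9.5]
opening: 0.0392
gripper_force: 7.0
```

send_rows:
  deltas:
    - [[0, 0.0012, 0], 0.003]
    - [[0, 0.0024, 0], 0.006]
    - [[0, 0.0036, 0], 0.01]
    - [[0, 0.0048, 0], 0.013]
    - [[0, 0.006, 0], 0.016]

```text
clock: 17.97
tool_pos: [0.566, -0.0898, 0.2224]
orientation: [179.9, 0.0, -125.8]
force: [-4.8, 7.2, 5.3]
opening: 0.0394
gripper_force: 4.2
```

send_rows:
  deltas:
    - [[0, 0.0012, 0], 0.003]
    - [[0, 0.0024, 0], 0.006]
    - [[0, 0.0036, 0], 0.01]
    - [[0, 0.0048, 0], 0.013]
    - [[0, 0.006, 0], 0.016]

```text
clock: 18.38
tool_pos: [0.5627, -0.0876, 0.2225]
orientation: [180.0, 0.0, -127.2]
force: [-0.7, 0.6, 1.4]
opening: 0.0396
gripper_force: 1.0
```

send_rows:
  deltas:
    - [[0, 0.0015, 0], 0]
    - [[0, 0.003, 0], 0]
    - [[0, 0.0045, 0], 0]
    - [[0, 0.006, 0], 0]
    - [[0, 0.0075, 0], 0]

```text
clock: 18.8
tool_pos: [0.5584, -0.0845, 0.2221]
orientation: [-180.0, -0.0, -127.2]
force: [-0.5, 0.4, 0.5]
opening: 0.0391
gripper_force: 0.0
```

send_rows:
  deltas:
    - [[0, 0.002, 0], 0]
    - [[0, 0.0045, 0], 0]
    - [[0, 0.0045, 0], 0]
    - [[0, 0.0045, 0], 0]
    - [[0, 0.0045, 0], 0]

```text
clock: 19.22
tool_pos: [0.5557, -0.0822, 0.2222]
orientation: [-180.0, 0.0, -127.2]
force: [1.4, -0.5, 0.1]
opening: 0.0392
gripper_force: 0.0
```

The arm is caught: the tool moved off it with no load. Next I lift and go to the ferrule.

send_rows:
  deltas:
    - [[0, 0, -0.02], 0]
    - [[0, 0, -0.05], 0]
    - [[0, 0, -0.08], 0]
    - [[0, 0, -0.105], 0]
    - [[0, 0, -0.12], 0]

```text
clock: 19.63
tool_pos: [0.5563, -0.0823, 0.3208]
orientation: [-179.9, 0.1, -127.2]
force: [-0.1, -0.3, 0.6]
opening: 0.0393
gripper_force: 0.0
```

```bash
python3 -c "
from h import *
s=ctrl.snapshot('side');save(s,'s3.png',(150,110,390,290),3.3)
go(.444,-.2705,.16,-90)"
```

```text
shift [ 0.2726 -0.0297  0.2033] turn -0.413 rows 6.5 5.2
```

View pics/s3.png

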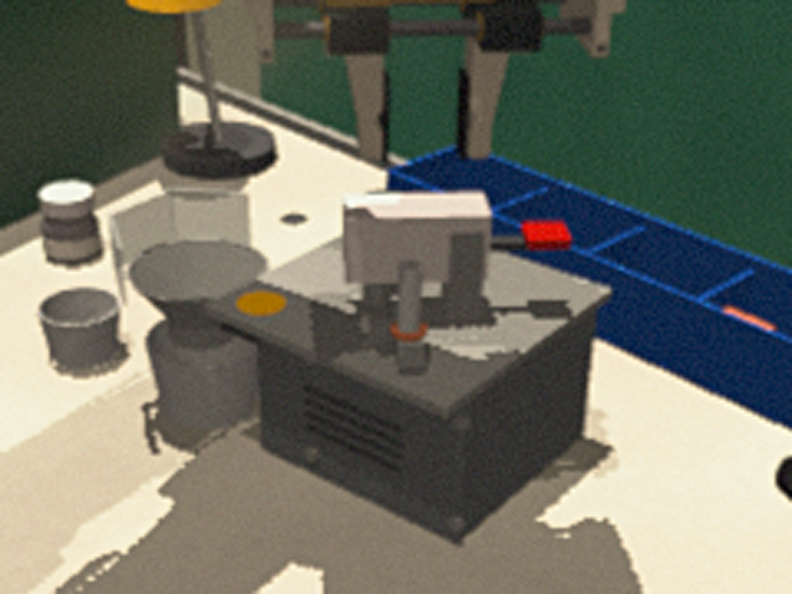

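The side view shows the arm held cocked, its post at crop (410,295) and the hood, mark and pad clear. Now to the ferrule.

send_rows:
  deltas:
    - [[0.042, -0.005, 0.0], -0.07]
    - [[0.085, -0.01, 0.01], -0.14]
    - [[0.13, -0.014, 0.02], -0.21]
    - [[0.175, -0.019, 0.035], -0.28]
    - [[0.22, -0.024, 0.05], -0.35]
  gripper: 0.65

```text
clock: 20.1
tool_pos: [0.4634, -0.235, 0.2779]
orientation: [-180.0, 0.0, -95.4]
force: [0.5, -0.9, 0.1]
opening: 0.0568
gripper_force: 0.0
```

```bash
python3 -c "
from h import *
go(.444,-.2705,.15,-90)"
```

```text
shift [0.0464 0.02   0.1598] turn -0.06 rows 3.2 0.8
```

send_rows:
  deltas:
    - [[0.015, 0.007, 0.03], -0.06]
    - [[0.03, 0.014, 0.07], -0.06]
    - [[0.0464, 0.02, 0.11], -0.06]
    - [[0.0464, 0.02, 0.145], -0.06]
    - [[0.0464, 0.02, 0.16], -0.06]

```text
clock: 20.52
tool_pos: [0.4422, -0.2695, 0.1463]
orientation: [179.7, 0.1, -90.5]
force: [-0.4, 0.2, -0.5]
opening: 0.0567
gripper_force: 0.0
```

Run:
```python
from h import *
for n in("side","top","wrist"):
    s=ctrl.snapshot(n);hh=cv2.cvtColor(s["color"],cv2.COLOR_RGB2HSV).astype(int)
    if n=="wrist": save(s,"w4.png",k=1.4)
    m=(((hh[...,0]<12)|(hh[...,0]>174))&(hh[...,1]>110)&(hh[...,2]>40)).astype(np.uint8)
    _,_,st,c=cv2.connectedComponentsWithStats(m)
    for i in range(1,len(st)):
        if st[i,4]>15: print(n,c[i],st[i],np.round(ray(s,*c[i],.014),4))
    print("pred",proj(s,[.444,-.2705,.014]))
go(.444,-.2705,.078,-90)
```

```text
side [ 38.0327901  169.04928333] [   0  131   86   81 5093] [0.3467 0.747  0.014 ]
side [125.7611336  212.02834008] [120 199  12  26 247] [0.4233 0.3226 0.014 ]
side [376.57692308 205.73076923] [370 203  15   7  26] [ 0.9346 -0.0898  0.014 ]
side [273.27777778 209.97222222] [268 207  12   6  36] [0.7101 0.0801 0.014 ]
side [536.5210356  291.74433657] [527 281  22  23 309] [ 0.87   -0.4987  0.014 ]
side [270.4627451  319.72941176] [264 307  16  23 255] [ 0.4363 -0.1958  0.014 ]
side [304.82051282 341.21794872] [299 331  13  22 234] [ 0.4446 -0.2691  0.014 ]
pred [[305.19898619 341.88174178]]
top [292.66176471  78.38235294] [285  76  17   5  68] [ 0.8953 -0.1112  0.014 ]
top [448.88194444  96.125     ] [442  90  15  13 144] [ 0.8611 -0.5004  0.014 ]
top [279.75675676 159.65945946] [272 151  17  18 185] [ 0.6922 -0.0835  0.014 ]
top [274.95652174 216.43478261] [272 212   9   8  23] [ 0.5527 -0.0747  0.014 ]
top [104.67488789 264.99775785] [ 85 252  40  27 446] [0.4269 0.3325 0.014 ]
pred [[354.49807766 262.8280877 ]]
wrist [277.40754717 220.12830189] [264 203  28  33 530] [ 0.4446 -0.2675  0.014 ]
wrist [283.01057402 296.6223565 ] [267 284  33  26 662] [ 0.4404 -0.1977  0.014 ]
pred [[278.09744989 216.57842714]]
shift [0.0014 0.0003 0.0891] turn -0.004 rows 1.7 0.0
```

View pics/w4.png

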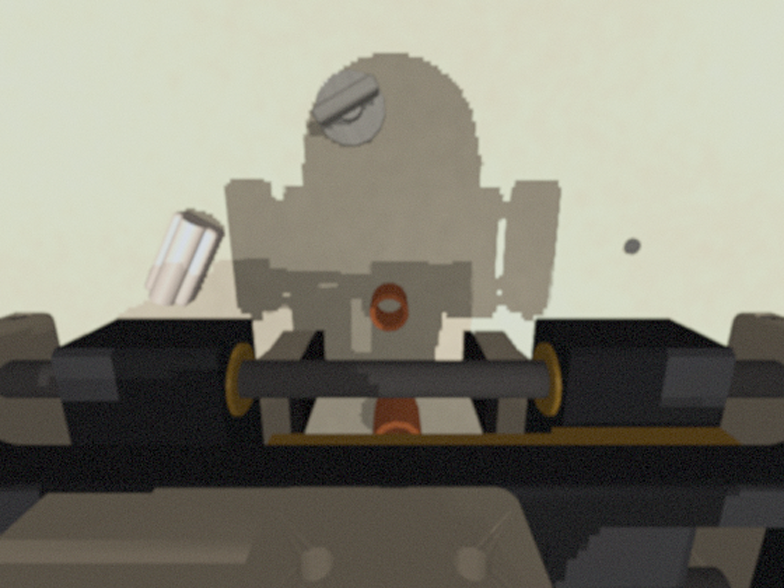

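The wrist view shows the small ferrule standing between the open fingers at (277,220) native px, measured at about (0.4445, -0.269). Chrome turn and hinge cover are clear. I descend and grip.

send_rows:
  deltas:
    - [[0, 0, 0.025], 0]
    - [[0, 0, 0.05], 0]
    - [[0, 0, 0.07], 0]
    - [[0, 0, 0.084], 0]
    - [[0, 0, 0.089], 0]

```text
clock: 21.08
tool_pos: [0.4452, -0.2691, 0.0788]
orientation: [-180.0, -0.0, -90.3]
force: [-0.1, 0.2, -0.2]
opening: 0.0566
gripper_force: 0.0
```

send_rows:
  deltas:
    - [[0, 0, 0], 0]
    - [[0, 0, 0], 0]
    - [[0, 0, 0], 0]
    - [[0, 0, 0], 0]
    - [[0, 0, 0], 0]
  gripper: 0.0

```text
clock: 21.5
tool_pos: [0.4452, -0.2694, 0.0798]
orientation: [-179.9, -0.0, -90.3]
force: [0.0, 0.7, -0.2]
opening: 0.0295
gripper_force: 0.0
```

send_rows:
  deltas:
    - [[0, 0, 0], 0]
    - [[0, 0, 0], 0]
    - [[0, 0, 0], 0]
    - [[0, 0, 0], 0]
    - [[0, 0, 0], 0]

```text
clock: 21.92
tool_pos: [0.445, -0.2694, 0.0795]
orientation: [-180.0, -0.0, -90.3]
force: [-0.2, 1.7, 6.8]
opening: 0.021
gripper_force: 30.0
```

Run:
```python
from h import *
o=ctrl.get_obs();print(o["tool_pos"],o["opening"])
# nest estimate from clean side+top pics
import pickle
T=pickle.load(open("top.pkl","rb"));S=pickle.load(open("side.pkl","rb"))
print(ray(T,222.8,221.94,.12),ray(S,228.6,201.4,.12))
```

```text
[ 0.44503516 -0.26938812  0.07945345] 0.020989669299708816
[0.53363476 0.04192081 0.12      ] [0.53338783 0.03827893 0.12      ]
```

send_rows:
  deltas:
    - [[0, 0, -0.02], 0]
    - [[0, 0, -0.06], 0]
    - [[0, 0, -0.11], 0]
    - [[0, 0, -0.16], 0]
    - [[0, 0, -0.2], 0]

```text
clock: 22.33
tool_pos: [0.4448, -0.2694, 0.2418]
orientation: [-179.9, -0.0, -90.3]
force: [0.9, 0.2, -0.0]
opening: 0.0212
gripper_force: 30.0
```

send_rows:
  deltas:
    - [[0, 0, -0.03], 0]
    - [[0, 0, -0.06], 0]
    - [[0, 0, -0.07], 0]
    - [[0, 0, -0.075], 0]
    - [[0, 0, -0.075], 0]

```text
clock: 22.75
tool_pos: [0.4447, -0.2692, 0.2991]
orientation: [-180.0, 0.0, -90.3]
force: [0.7, -0.9, -0.8]
opening: 0.0212
gripper_force: 30.0
```

Run:
```python
from h import *
o=ctrl.get_obs();print(np.round(o["force"],2),o["opening"],o["gripper_force"])
go(.534,.0405,.30,-53.1)
```

```text
[ 0.69 -0.88 -0.77] 0.02116916706290972 29.99992179684341
shift [-0.3878 -0.1092 -0.0011] turn -0.414 rows 7.7 5.2
```

send_rows:
  deltas:
    - [[-0.03, -0.009, 0], 0]
    - [[-0.075, -0.021, 0], 0]
    - [[-0.12, -0.034, 0], 0]
    - [[-0.165, -0.046, 0], 0]
    - [[-0.21, -0.059, 0], 0]

```text
clock: 23.17
tool_pos: [0.4923, -0.1, 0.2971]
orientation: [179.8, -0.0, -90.4]
force: [1.4, -1.2, -1.0]
opening: 0.0207
gripper_force: 30.0
```

send_rows:
  deltas:
    - [[-0.045, -0.0127, 0], -0.07]
    - [[-0.09, -0.0254, 0], -0.14]
    - [[-0.13, -0.037, 0], -0.21]
    - [[-0.16, -0.045, 0], -0.28]
    - [[-0.1778, -0.0502, -0.001], -0.35]

```text
clock: 23.58
tool_pos: [0.5338, 0.0429, 0.2974]
orientation: [179.8, 0.1, -58.4]
force: [0.9, -0.2, 0.6]
opening: 0.0207
gripper_force: 30.0
```

Run:
```python
from h import *
s=ctrl.snapshot("side");t=ctrl.snapshot("top")
o=ctrl.get_obs();print(np.round(o["tool_pos"],4),o["orientation"])
go(.534,.0405,.215,-53.1)
h=cv2.cvtColor(s["color"],cv2.COLOR_RGB2HSV).astype(int)
m=(((h[...,0]<12)|(h[...,0]>174))&(h[...,1]>110)&(h[...,2]>40)).astype(np.uint8)
_,_,st,c=cv2.connectedComponentsWithStats(m)
z0=o["tool_pos"][2]-.0795
print([(c[i],st[i]) for i in range(1,len(st)) if st[i,4]>15])
print("pred ferrule bottom/top",proj(s,[[o["tool_pos"][0],o["tool_pos"][1],z0],[o["tool_pos"][0],o["tool_pos"][1],z0+.028]]))
```

```text
[0.534  0.0425 0.2975] [ 1.79815241e+02  4.52071017e-02 -5.85005733e+01]
shift [0.0021 0.0013 0.1032] turn -0.06 rows 2.0 0.8
[(array([ 38.01237478, 169.00667845]), array([   0,  131,   86,   81, 5091], dtype=int32)), (array([226.65277778, 155.40277778]), array([220, 145,  11,  17,  72], dtype=int32)), (array([314.78378378, 180.67567568]), array([308, 177,  15,   9, 111], dtype=int32)), (array([125.77235772, 212.08536585]), array([120, 199,  12,  26, 246], dtype=int32)), (array([376.57692308, 205.73076923]), array([370, 203,  15,   7,  26], dtype=int32)), (array([273.25   , 210.21875]), array([268, 208,  12,   5,  32], dtype=int32)), (array([536.68471338, 291.72611465]), array([527, 282,  22,  21, 314], dtype=int32)), (array([271.5989011 , 316.11263736]), array([264, 303,  16,  27, 364], dtype=int32))]
pred ferrule bottom/top [[225.92334665 157.97018958]
 [225.40586332 144.82743803]]
```

send_rows:
  deltas:
    - [[0.001, 0.0006, 0.02], -0.03]
    - [[0.0021, 0.0013, 0.045], -0.06]
    - [[0.0021, 0.0013, 0.07], -0.06]
    - [[0.0021, 0.0013, 0.09], -0.06]
    - [[0.0021, 0.0013, 0.1], -0.06]

```text
clock: 24.1
tool_pos: [0.5321, 0.0372, 0.2163]
orientation: [179.7, 0.1, -53.6]
force: [0.1, 0.8, -0.4]
opening: 0.021
gripper_force: 30.0
```

send_rows:
  deltas:
    - [[0, 0, 0], 0]
    - [[0, 0, 0], 0]
    - [[0, 0, 0], 0]
    - [[0, 0, 0], 0]
    - [[0, 0, 0], 0]

```text
clock: 24.52
tool_pos: [0.5343, 0.0385, 0.2207]
orientation: [-179.9, -0.0, -53.5]
force: [-0.3, 0.3, 1.0]
opening: 0.0207
gripper_force: 30.0
```

Run:
```python
from h import *
s=ctrl.snapshot("side");save(s,"s5.png",(150,110,390,290),3.3)
o=ctrl.get_obs();print(np.round(o["tool_pos"],4),o["orientation"])
go(.534,.0405,.2,-53.1)
```

```text
[0.5342 0.0385 0.2206] [-1.79918529e+02 -2.04208262e-02 -5.34468122e+01]
shift [-0.0021 -0.0012  0.0257] turn -0.004 rows 0.5 0.0
```

View pics/s5.png

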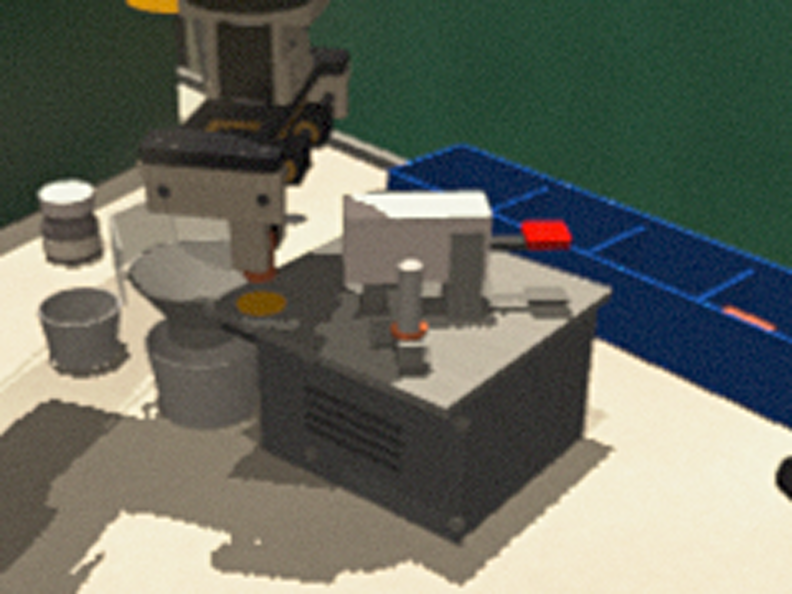

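The side view shows the ferrule, lower rim at crop (260,280), held just above the yellow mark at (261,303). The cocked arm and hood are clear. Lower it.

send_rows:
  deltas:
    - [[-0.001, -0.0006, 0.006], 0]
    - [[-0.0021, -0.0012, 0.013], 0]
    - [[-0.0021, -0.0012, 0.019], 0]
    - [[-0.0021, -0.0012, 0.023], 0]
    - [[-0.0021, -0.0012, 0.026], 0]

```text
clock: 24.98
tool_pos: [0.5336, 0.0402, 0.1992]
orientation: [179.9, -0.0, -53.4]
force: [-10.2, 1.6, 27.9]
opening: 0.0208
gripper_force: 30.0
```

send_rows:
  deltas:
    - [[0, 0, 0], 0]
    - [[0, 0, 0], 0]
    - [[0, 0, 0], 0]
    - [[0, 0, 0], 0]
    - [[0, 0, 0], 0]

```text
clock: 25.4
tool_pos: [0.5335, 0.0402, 0.1994]
orientation: [180.0, -0.0, -53.4]
force: [-4.5, 1.3, 7.5]
opening: 0.0211
gripper_force: 30.0
```

send_rows:
  deltas:
    - [[0, 0, 0], 0]
    - [[0, 0, 0], 0]
    - [[0, 0, 0], 0]
    - [[0, 0, 0], 0]
    - [[0, 0, 0], 0]
  gripper: 0.5

```text
clock: 25.82
tool_pos: [0.5337, 0.0403, 0.1987]
orientation: [180.0, 0.0, -53.4]
force: [0.5, -0.1, -0.1]
opening: 0.0427
gripper_force: 0.0
```

send_rows:
  deltas:
    - [[0, 0, -0.006], 0]
    - [[0, 0, -0.02], 0]
    - [[0, 0, -0.05], 0]
    - [[0, 0, -0.09], 0]
    - [[0, 0, -0.13], 0]

```text
clock: 26.23
tool_pos: [0.5333, 0.0401, 0.304]
orientation: [179.9, 0.0, -53.4]
force: [1.3, 0.7, -0.3]
opening: 0.0438
gripper_force: 0.0
```

Run:
```python
from h import *
s=ctrl.snapshot("side");save(s,"s6.png",(150,110,390,290),3.3)
o=ctrl.get_obs();print(np.round(o["tool_pos"],4),o["clock"])
h=cv2.cvtColor(s["color"],cv2.COLOR_RGB2HSV).astype(int)
m=(((h[...,0]<12)|(h[...,0]>174))&(h[...,1]>110)&(h[...,2]>40)).astype(np.uint8)
_,_,st,c=cv2.connectedComponentsWithStats(m)
print([(c[i],st[i]) for i in range(1,len(st)) if st[i,4]>15 and 200<c[i][0]<330 and c[i][1]<250])
for i in range(1,len(st)):
    if st[i,4]>60 and 200<c[i][0]<250 and c[i][1]<250: print(ray(s,*c[i],.134))
print(proj(s,[[.534,.0405,.12],[.534,.0405,.148],[.534,.0405,.134]]))
print(np.degrees(np.arctan2(.6687-.603,.0816-.027)))
go(.6675,-.081,.30,-53.1+0)
```

```text
[0.5361 0.0404 0.3115] 26.2833
[(array([314.73394495, 180.57798165]), array([308, 177,  15,   9, 109], dtype=int32)), (array([227.37007874, 195.56692913]), array([223, 189,  10,  15, 127], dtype=int32)), (array([272.86666667, 210.33333333]), array([268, 208,  11,   5,  30], dtype=int32))]
[0.53187318 0.03978962 0.134     ]
[[228.17711532 200.94095434]
 [227.72608587 189.25010622]
 [227.95344908 195.14344373]]
50.27171633322251
shift [ 0.2198 -0.0413  0.0144] turn -0.003 rows 4.3 0.0
```

View pics/s6.png

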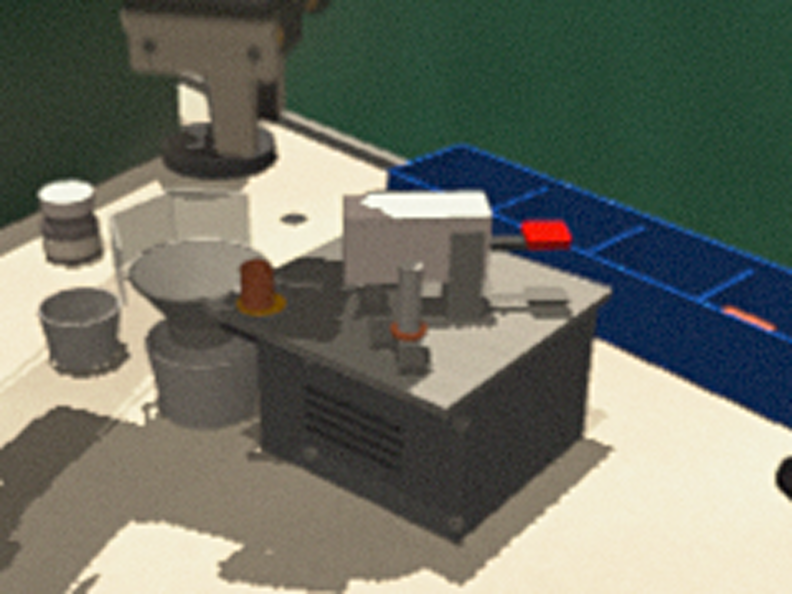

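The side view shows the ferrule upright, centred on the yellow mark at crop (258,290), with the arm still cocked (post at 410,295). Fingers shut, I go above the red pad.

send_rows:
  deltas:
    - [[0.035, -0.0065, 0], 0]
    - [[0.085, -0.016, 0], 0]
    - [[0.135, -0.025, 0], 0]
    - [[0.18, -0.034, 0], 0]
    - [[0.215, -0.0405, 0.005], 0]
  gripper: 0.0

```text
clock: 26.7
tool_pos: [0.6642, -0.0805, 0.2995]
orientation: [-179.9, -0.1, -53.5]
force: [0.6, 0.5, 0.2]
opening: 0.0157
gripper_force: 0.0
```

send_rows:
  deltas:
    - [[0, 0, 0.01], 0]
    - [[0, 0, 0.025], 0]
    - [[0, 0, 0.04], 0]
    - [[0, 0, 0.05], 0]
    - [[0, 0, 0.055], 0]

```text
clock: 27.12
tool_pos: [0.661, -0.0777, 0.2533]
orientation: [179.9, 0.1, -53.4]
force: [-0.3, 1.1, 0.4]
opening: 0.0007
gripper_force: 0.0
```

Run:
```python
from h import *
o=ctrl.get_obs();print(np.round(o["tool_pos"],4),o["opening"])
go(.668,-.081,.242,-53.1)
s=ctrl.snapshot("top");h=cv2.cvtColor(s["color"],cv2.COLOR_RGB2HSV).astype(int)
s2=ctrl.snapshot("side");save(s2,"s7.png",(150,110,390,290),3.3)
```

```text
[ 0.661  -0.0777  0.2533] 0.0006798288667447822
shift [ 0.0085 -0.0046  0.0141] turn -0.003 rows 0.3 0.0
```

View pics/s7.png

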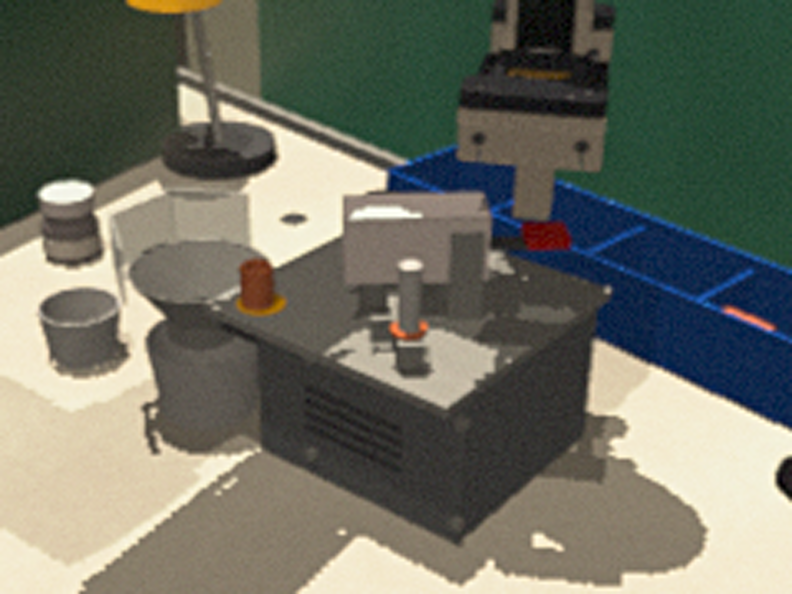

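The side view shows the shut fingertips just above the red pad at crop (547,235); the ferrule and the cocked arm are unchanged. I correct and press.

send_rows:
  deltas:
    - [[0.003, -0.0015, 0], 0]
    - [[0.006, -0.003, 0], 0]
    - [[0.0085, -0.0046, 0.004], 0]
    - [[0.0085, -0.0046, 0.008], 0]
    - [[0.0085, -0.0046, 0.011], 0]

```text
clock: 27.63
tool_pos: [0.6693, -0.0818, 0.2458]
orientation: [-180.0, 0.0, -53.5]
force: [0.5, 0.2, -0.3]
opening: 0.0008
gripper_force: 0.0
```

send_rows:
  deltas:
    - [[0, 0, 0.003], 0]
    - [[0, 0, 0.006], 0]
    - [[0, 0, 0.009], 0]
    - [[0, 0, 0.012], 0]
    - [[0, 0, 0.015], 0]

```text
clock: 28.05
tool_pos: [0.6701, -0.0825, 0.2366]
orientation: [-179.9, -0.2, -53.4]
force: [-2.1, -2.6, 12.3]
opening: 0.0005
gripper_force: 6.5
```

send_rows:
  deltas:
    - [[0, 0, 0.001], 0]
    - [[0, 0, 0.002], 0]
    - [[0, 0, 0.003], 0]
    - [[0, 0, 0.003], 0]
    - [[0, 0, 0.003], 0]

```text
clock: 28.47
tool_pos: [0.6704, -0.0824, 0.2333]
orientation: [-179.9, -0.2, -53.4]
force: [2.8, -3.4, 4.6]
opening: 0.0004
gripper_force: 3.0
```

```bash
cat > look.py <<'E'
from h import *
s=ctrl.snapshot("side")
h=cv2.cvtColor(s["color"],cv2.COLOR_RGB2HSV).astype(int)
m=(((h[...,0]<12)|(h[...,0]>174))&(h[...,1]>110)&(h[...,2]>40)).astype(np.uint8)
_,_,st,c=cv2.connectedComponentsWithStats(m)
print([(np.round(c[i]),st[i,4]) for i in range(1,len(st)) if st[i,4]>8 and 150<c[i][0]<330 and c[i][1]<260])
save(s,"last.png",(150,110,390,290),3.3)
E
python3 look.py
```

```text
[(array([316., 186.]), np.int32(59)), (array([225., 195.]), np.int32(60)), (array([232., 207.]), np.int32(32))]
```

send_rows:
  deltas:
    - [[0, 0, 0], 0]
    - [[0, 0, 0], 0]
    - [[0, 0, 0], 0]
    - [[0, 0, 0], 0]
    - [[0, 0, 0], 0]

```text
clock: 28.93
tool_pos: [0.6705, -0.0825, 0.233]
orientation: [-179.9, -0.2, -53.4]
force: [3.1, -3.8, 5.4]
opening: 0.0001
gripper_force: 3.1
```

```bash
python3 look.py
```

```text
[(array([316., 186.]), np.int32(55)), (array([200., 189.]), np.int32(30))]
```

The arm has fired and is home, and the ferrule has left the deck. I lift clear and check by numbers.

send_rows:
  deltas:
    - [[0, 0, -0.005], 0]
    - [[0, 0, -0.02], 0]
    - [[0, 0, -0.05], 0]
    - [[0, 0, -0.08], 0]
    - [[0, 0, -0.1], 0]

```text
clock: 29.4
tool_pos: [0.669, -0.0815, 0.3141]
orientation: [-180.0, 0.0, -53.4]
force: [0.5, 0.2, 1.3]
opening: 0.0003
gripper_force: 0.0
```

send_rows:
  deltas:
    - [[0.04, 0, 0], 0]
    - [[0.08, 0, 0], 0]
    - [[0.12, 0, 0], 0]
    - [[0.14, 0, 0], 0]
    - [[0.14, 0, 0], 0]

```text
clock: 29.82
tool_pos: [0.7365, -0.1741, 0.31]
orientation: [179.9, 0.1, -53.6]
force: [-0.5, 1.1, -1.0]
opening: 0.0004
gripper_force: 0.0
```

Run:
```python
from h import *
import pickle
for n in("side","top"):
    s=ctrl.snapshot(n);s0=pickle.load(open(n+".pkl","rb"))
    for tag,k in(("before",s0),("now",s)):
        h=cv2.cvtColor(k["color"],cv2.COLOR_RGB2HSV).astype(int)
        m=(((h[...,0]<14)|(h[...,0]>172))&(h[...,1]>90)&(h[...,2]>30)).astype(np.uint8)
        _,_,st,c=cv2.connectedComponentsWithStats(m)
        print(n,tag,[(int(c[i][0]),int(c[i][1]),int(st[i,4])) for i in range(1,len(st)) if 6<st[i,4]<900])
    for th in("ferrule","cup","thumb_turn","hinge_cover"):
        print(th,[(round(d["conf"],2),round(d["xy"][0]*560),round(d["xy"][1]*420)) for d in ctrl.boxes_of(s,th)[:3]])
    # change around spout/cup
    if n=="top":
        P=[[.541,.118,.114],[.541,.118,.01]];print("funnel px",proj(s,P))
        u,v=proj(s,P)[1].astype(int);print(s["color"][v-8:v+9:4,u-8:u+9:4].tolist());print(s0["color"][v-8:v+9:4,u-8:u+9:4].tolist())
    else: 
        d=np.abs(s["color"].astype(int)-s0["color"]).sum(2)[200:245,180:240];print("cup change",d.mean())
print(ctrl.get_obs()["clock"])
```

```text
side before [(20, 8, 7), (17, 15, 14), (25, 23, 8), (8, 96, 8), (2, 103, 7), (79, 120, 10), (27, 134, 7), (25, 138, 8), (30, 141, 14), (26, 146, 9), (32, 146, 7), (29, 155, 41), (25, 163, 13), (14, 170, 11), (28, 171, 26), (34, 168, 7), (19, 179, 27), (314, 180, 117), (27, 188, 7), (199, 189, 36), (24, 196, 10), (125, 212, 260), (376, 205, 34), (7, 206, 8), (19, 244, 7), (13, 255, 7), (536, 291, 332), (271, 316, 401), (304, 341, 246), (15, 345, 7), (6, 348, 8), (26, 352, 8), (6, 356, 13), (17, 359, 12), (25, 359, 13), (17, 365, 8), (24, 367, 13), (30, 366, 9), (4, 367, 14), (2, 372, 8), (8, 382, 100), (32, 376, 18), (30, 383, 12), (34, 384, 11), (21, 394, 100), (33, 393, 12), (5, 403, 36), (4, 414, 40), (18, 415, 35)]
side now [(0, 75, 7), (4, 107, 188), (12, 129, 54), (1, 132, 26), (314, 180, 116), (199, 189, 36), (125, 212, 259), (377, 206, 31), (208, 219, 7), (536, 291, 334), (271, 315, 409), (5, 345, 10), (11, 344, 10), (20, 347, 8), (0, 353, 10), (11, 354, 19), (28, 353, 11), (25, 357, 8), (6, 359, 9), (23, 381, 453), (2, 362, 7), (33, 363, 17), (4, 377, 84), (9, 381, 15), (12, 
[... 5827 characters left out ...]
6, 50]], [[86, 67, 49], [88, 68, 51], [88, 70, 52], [87, 67, 52], [86, 69, 53]], [[88, 69, 52], [89, 68, 51], [87, 68, 50], [87, 68, 52], [84, 65, 49]], [[87, 68, 52], [88, 68, 52], [89, 70, 53], [87, 68, 52], [87, 68, 51]], [[88, 68, 51], [89, 69, 52], [87, 68, 51], [88, 68, 52], [86, 67, 50]]]
[[[60, 58, 51], [75, 73, 66], [82, 79, 71], [85, 82, 71], [98, 95, 84]], [[77, 75, 67], [80, 78, 71], [140, 142, 141], [105, 106, 94], [124, 120, 106]], [[64, 62, 55], [97, 97, 95], [139, 143, 140], [127, 126, 113], [126, 121, 107]], [[54, 52, 47], [73, 72, 64], [141, 141, 127], [115, 111, 100], [128, 123, 108]], [[56, 54, 47], [80, 78, 69], [125, 120, 107], [127, 123, 108], [128, 124, 110]]]
30.3167
```

Run:
```python
from h import *
go(.45,-.52,.31)
s=ctrl.snapshot("side")
print(proj(s,[[.541,.118,z] for z in(.114,.07,.058,.04,.014,0)]))
```

```text
shift [0.1372 0.5468 0.0029] turn 0 rows 10.8 0.0
[[209.47065965 190.23569833]
 [210.54818674 207.05679861]
 [210.83335102 211.50845168]
 [211.25437226 218.08094586]
 [211.84867919 227.35857469]
 [212.16211993 232.25164709]]
```

send_rows:
  deltas:
    - [[0.011, 0.044, 0], 0]
    - [[0.022, 0.088, 0], 0]
    - [[0.033, 0.132, 0], 0]
    - [[0.044, 0.176, 0], 0]
    - [[0.055, 0.22, 0], 0]

```text
clock: 30.78
tool_pos: [0.6195, -0.3127, 0.3121]
orientation: [-180.0, -0.0, -53.4]
force: [0.4, 0.4, 0.1]
opening: 0.0002
gripper_force: 0.0
```

send_rows:
  deltas:
    - [[0.011, 0.044, 0], 0]
    - [[0.022, 0.088, 0], 0]
    - [[0.033, 0.132, 0], 0]
    - [[0.044, 0.176, 0], 0]
    - [[0.055, 0.22, 0], 0]

```text
clock: 31.2
tool_pos: [0.5043, -0.4531, 0.3122]
orientation: [-180.0, -0.0, -53.4]
force: [-0.4, 0.2, -0.4]
opening: 0.0005
gripper_force: 0.0
```

send_rows:
  deltas:
    - [[0.011, 0.044, 0], 0]
    - [[0.02, 0.08, 0], 0]
    - [[0.02, 0.08, 0], 0]
    - [[0.02, 0.08, 0], 0]
    - [[0.02, 0.08, 0], 0]

```text
clock: 31.62
tool_pos: [0.4637, -0.503, 0.3118]
orientation: [-180.0, -0.0, -53.5]
force: [0.2, 0.9, 0.6]
opening: 0.0005
gripper_force: 0.0
```

Run:
```python
from h import *
import pickle
for n,(a,b,c,d) in(("top",(165,195,225,245)),("side",(185,180,240,245))):
    s=ctrl.snapshot(n);s0=pickle.load(open(n+".pkl","rb"))
    for t,k in(("before",s0),("now",s)):
        h=cv2.cvtColor(k["color"],cv2.COLOR_RGB2HSV).astype(int)
        m=((h[...,0]<14)|(h[...,0]>172))&(h[...,1]>90)&(h[...,2]>20)
        v,u=np.nonzero(m[b:d,a:c]);print(n,t,[(int(x+a),int(y+b)) for x,y in zip(u,v)])
    D=np.abs(s["color"].astype(int)-s0["color"]).sum(2)[b:d,a:c]>60
    _,_,st,cc=cv2.connectedComponentsWithStats(D.astype(np.uint8));print("diff",[(np.round(cc[i]+[a,b]),st[i,2:].tolist()) for i in range(1,len(st)) if st[i,4]>8])
    if n=="top": print([(z,np.round(proj(s,[.541,.118,z])[0])) for z in(.114,.04,.02)])
```

```text
top before [(195, 233), (196, 233), (197, 233), (198, 233), (199, 233), (196, 234), (197, 234), (198, 234), (199, 234), (200, 234), (198, 235), (199, 235), (200, 235), (201, 235), (202, 235), (199, 236), (200, 236), (201, 236), (202, 236), (200, 237), (201, 237), (202, 237), (200, 238), (201, 238), (202, 238), (199, 239), (200, 239), (201, 239), (202, 239), (199, 240), (200, 240), (201, 240), (196, 241)]
top now [(184, 214), (185, 214), (186, 214), (187, 214), (188, 214), (189, 214), (190, 214), (191, 214), (183, 215), (184, 215), (185, 215), (186, 215), (187, 215), (188, 215), (189, 215), (190, 215), (191, 215), (192, 215), (193, 215), (183, 216), (184, 216), (185, 216), (186, 216), (187, 216), (188, 216), (189, 216), (190, 216), (191, 216), (192, 216), (193, 216), (194, 216), (183, 217), (184, 217), (185, 217), (186, 217), (187, 217), (188, 217), (189, 217), (190, 217), (191, 217), (192, 217), (193, 217), (194, 217), (195, 217), (183, 218), (184, 218), (185, 218), (186, 218), (187, 218), (188, 218), (189, 218), (190, 218), (191, 218), (192, 218), (193, 218), (194, 218), (195, 218),
[... 1814 characters left out ...]
(201, 190), (202, 190), (203, 190), (204, 190), (197, 191), (198, 191), (199, 191), (200, 191), (201, 191), (202, 191), (203, 191)]
side now [(195, 187), (196, 187), (197, 187), (203, 187), (204, 187), (205, 187), (195, 188), (196, 188), (197, 188), (203, 188), (204, 188), (205, 188), (195, 189), (196, 189), (197, 189), (198, 189), (199, 189), (202, 189), (203, 189), (204, 189), (196, 190), (197, 190), (198, 190), (199, 190), (200, 190), (201, 190), (202, 190), (203, 190), (204, 190), (197, 191), (198, 191), (199, 191), (200, 191), (201, 191), (202, 191), (203, 191), (207, 219), (208, 219), (209, 219), (207, 220), (208, 220), (209, 220), (210, 220)]
diff [(array([201., 242.]), [33, 6, 156])]
```

Run:
```python
from h import *
s=ctrl.snapshot("side");t=ctrl.snapshot("top")
for z in(.06,.05,.04,.03,.024,.012): print(z,np.round(ray(s,208.5,219.5,z)[:2],4),np.round(ray(t,189.3,218.4,z)[:2],4), "px/mm",np.round(1/np.linalg.norm(ray(t,189,218,z)-ray(t,190,218,z))/1000,3))
for th in("cup",):
    d=max([d for d in ctrl.cut_out(s,th)],key=lambda d:d["xy"][0]); v,u=np.nonzero(d["pixels"]);print(d["conf"],d["xy"],u.min(),u.max(),v.min(),v.max())
print("rim front",[np.round(proj(s,[.541+.043*np.cos(a),.118+.043*np.sin(a),.058])[0],1).tolist() for a in np.radians(range(150,360,30))])
print(s["color"][205:224,208].tolist())
im=cv2.cvtColor(t["color"],cv2.COLOR_RGB2HSV)[210:228,180:206];print(im[...,2])
```

```text
0.06 [0.5136 0.0892] [0.5419 0.1257] px/mm 0.429
0.05 [0.523  0.1031] [0.5422 0.1273] px/mm 0.426
0.04 [0.5323 0.117 ] [0.5426 0.1289] px/mm 0.422
0.03 [0.5417 0.1309] [0.5429 0.1305] px/mm 0.419
0.024 [0.5473 0.1393] [0.5431 0.1314] px/mm 0.417
0.012 [0.5585 0.156 ] [0.5435 0.1333] px/mm 0.413
0.31 [0.6404, 0.7519] 348 372 303 330
rim front [[192.2, 213.4], [195.4, 217.8], [203.0, 220.5], [212.9, 220.8], [222.1, 218.5], [227.9, 214.4], [229.0, 209.7]]
[[64, 62, 62], [61, 62, 53], [65, 61, 57], [65, 60, 59], [65, 60, 52], [70, 68, 61], [77, 70, 65], [76, 69, 64], [71, 66, 60], [70, 71, 65], [78, 71, 68], [92, 87, 78], [97, 93, 85], [95, 88, 75], [104, 67, 52], [117, 76, 59], [101, 93, 86], [89, 88, 79], [87, 81, 75]]
[[ 86  87  87  87  90  84  75  73  77  77  81  84  88  89  90  94  97  99
  100  99  97  97  95 105 134 146]
 [ 86  85  85  89  84  70  65  71  81  85  88  90  90  89  88  97 104 104
  100 100  99  97  99 112 141 147]
 [ 85  85  84  81  68  58  64  76  83  86  85  87  86  88  94 110 128 119
  106 100 100  99 104 123 144 148]
 [ 85  85  79  64  54  56  63  68  72  73  75 
[... 889 characters left out ...]
74 102 149
  158 150 147 149 149 149 149 149]
 [ 79  73  52  50  54  55  59  59  74 100 114 118 124 118  84  72 104 150
  152 139 146 150 149 149 148 148]
 [ 81  77  65  53  56  63  60  61  64  72  83  88  97 105  94  93 117 147
  145 136 146 150 149 150 150 145]
 [ 81  80  71  59  57  61  63  63  64  65  68  74  99 127 134 138 142 144
  135 141 150 149 149 150 149 140]
 [ 82  79  77  67  58  59  63  62  66  64  68  81 112 137 147 153 146 128
  122 143 149 149 148 150 149 136]
 [ 80  79  80  77  70  64  60  61  62  64  70  95 127 143 148 146 128 115
  125 145 150 151 151 150 147 128]
 [ 81  80  80  80  78  75  71  65  62  64  72  95 123 140 145 145 138 135
  142 149 151 149 151 150 141 109]]
```

Both camera rays meet at z ≈ 0.03 m inside the cup, below its rim, so the ferrule is in the cup. The arm is home, the bystanders are where they were, and the robot is clear.

```bash
python3 -c "
from h import *
print(ctrl.close_job())"
```

```text
the job is handed in; nothing more can be done
None
```

I cocked the arm gently and the sear held it, stood the ferrule on the yellow mark, and pressed the trigger: the arm knocked it into the funnel and both cameras place it inside the tin cup. The job was handed in at about 32 s of the 72 s; the highest force read while pushing the post was about 18 N, and the thumb turn and hinge cover showed no sign of having moved.

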